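# Load the packing lift and crank it up

### The job

Put the loose small meal box squarely on top of the one already on the packing lift's platform, edges flush. Then fit the loose crank all the way down onto the lift's square shaft and wind it clockwise (seen from above) by its black handle, full circles, until the platform is up against its top stop. Leave the crank on the shaft and the two boxes neatly piled on the platform; do not disturb the other things on the counter.

Things in the scene. Friction and masses are not known exactly. Their poses are not given: they have to be found in the camera images.
- lift: packing lift, fixed to the counter: dark foot plate 110 x 240 x 12 mm and a grey column 70 x 70 mm, 95 mm high, with a dark round collar 44 mm across on top (its upper face at 100 mm). Origin on the counter, on the column's vertical axis; x across, y from the column towards the platform, z up.
- seat (a point): point on the lift: centre of the collar's upper face, 100 mm above the counter, where the crank's underside comes to rest. It has the lift's axes, which tell nothing of how the shaft is turned.
- shaft_tip (a point): point on the lift's axis at the top of the steel shaft, 26 mm above seat (lift's axes): 16 mm square, top 4 mm tapering to 12 mm square. It starts turned at any angle (visible from above, not measured). Stiff: about 0.12 N m turns it, so it stays put when a crank rubs lightly on its tip. Turning it clockwise from above raises the platform, up to a hard stop at the top.
- platform (a joint): height of the lift's platform above where it starts, m: 0 at the start (underside clear of the foot plate), 0.033 at the top stop: 15 mm of lift for each full clockwise turn of the shaft, so 2.2 turns. It stays where it is left; only the shaft moves it.
- platform_top (a point): centre of the platform's upper face, 110 mm from the column's axis along the lift's y; 40 mm above the counter at the start. The aluminium platform is 90 (x) x 130 (y) mm, with the lift's axes.
- box_low: lidded meal box, grey with a white lid, 66 (x) x 110 (y) x 30 mm, 0.3 kg, lying loose on the platform with its long side pointing at the column, up to 4 mm and 4 degrees off. Origin at the centre of its underside, z up.
- box_add: the box to add: the same as box_low, lying flat on the counter, left of the lift (seen from the robot). Origin at the centre of its underside, x along its 66 mm width, y along its 110 mm length.
- crank: loose dark steel crank, about 0.35 kg, standing upright on its hub on the counter right of the lift. Origin: centre of the hub's underside, on the socket's axis; z up, x along the arm. Socket: 18 mm square (1 mm of play all round on the shaft), open downward with a 1 mm chamfer, 30 mm deep, sides parallel to x and y.
- hub (a point): point on the crank's hub axis, 42 mm above its underside, a place to grip it. Hub: square flange 44 x 44 x 8 mm at the foot, above it a square block 26 x 26 mm (sides parallel to the crank's x and y) up to 58 mm. The arm, 16 mm wide, runs from the hub along +x, 46 to 56 mm up, to the handle.
- handle (a point): middle of the crank's black handle: an upright sleeve 24 mm across and 36 mm tall that spins freely on its pin, 70 mm from the hub's axis along the crank's x; this point is 75.5 mm above the hub's underside (sleeve from 57.5 to 93.5 mm).
- jar: bystander: closed glass jar 60 mm across, 75 mm tall; origin at the centre of its underside.
- cup: bystander: open paper cup 80 mm across, 95 mm tall; origin at the centre of its underside.
- spray: bystander: tall clear bottle 60 mm across, 170 mm tall; origin at the centre of its underside.
- ladle: bystander: serving spoon 240 mm long, lying along its x; origin under its middle.
- tub: bystander: round lidded tub 110 mm across, 62 mm tall; origin at the centre of its underside.
- big_box: bystander: large lidded box 126 x 176 x 56 mm; origin at the centre of its underside.
There are look-alikes about, which are no part of the job. Leave any purple look-alike of the crank alone. Leave any purple look-alike of the box_add alone.

How it is judged:
By the outcome, as a careful person would: the job done as asked, in the order asked, and still so for the second after the job is handed in, with the robot touching nothing.
It also fails if it takes over 72 s, if anything falls off the work surface, if the arm or the gripper's body presses on something with over 40 N, if the wrist force passes 120 N, or if a joint passes its speed limit or range.

### The arm

A 6-joint arm with a two-finger parallel gripper is mounted at the origin on the work surface. World frame = base frame: x ahead of the robot, y to its left, z up, the work surface at z = 0. Lengths are in m, angles in degrees, forces in N, time in s.
With the tool pointing down it reaches from about 0.3 to 0.75 m from the base axis. Payload 8.5 kg.
Tool frame: the origin (TCP) lies at the very end of the fingers, on their centre line; the grasp point (between the pads) lies 19 mm behind it (env.grip_point_offset is the distance from the TCP to the grasp point, in m); z points along the fingers, y is the direction in which the jaws open and shut (so a half turn about z gives the same grasp; the last joint's range is limited). The gripper opens to 85 mm and grips with 20 to 120 N. Pads are 22 mm wide; open, the fingers measure 114 mm over their backs; the gripper's body (76 mm by 85 mm) begins 54 mm behind the grasp point. The pads swing forward as they close: fully open they stand 13 mm farther back than shut.
Start: joints at [-79.486, 21.807, 74.336, -0, 83.858, -12.336], TCP at [0.214, -0.507, 0.231] pointing down, gripper open.
Joint ranges: [-178.18, 178.18], [-50.72, 133.34], [12.68, 142.11], [-81.47, 261.47], [9.98, 163.14], [-165.26, 165.26]. Speed limits (degrees/s): [136.94, 136.94, 180, 180, 180, 180].

### API

Orientations are given as a 3x3 rotation matrix whose columns are the frame's x, y, z axes.
In Python, from rig import env gives the robot as it stands.
- The arm moves only by the tool move_arm, never from a script. Its argument "moves" is a list of rows, each a list of 4 numbers: the shift along the tool's x, y, z in mm, then the turn about the tool's z in rad. In form: [[tx, ty, tz, spin], ...]. A call has 1 to 20 rows; each row is the pose to reach, as a shift and turn from the pose commanded when the call began, along the tool's axes at that moment; what a row does not reach only later rows make up. A row lasts 1/10 s, in which the tool goes at most 50 mm and 8.59 degrees, less where a joint would pass 70% of its speed; a pose out of reach is approached as far as the arm can. A call with a gripper value outside its range is refused whole. "grip" is the closure, from 0 (fully open) to 1 (shut), set as the call begins (left out, the last holds). The fingers move at their own pace and stop on an object; "grip_force" is the grip in N (left out, the last holds). Time passes only in rows, so rows that repeat a pose let the fingers close. It gives the time, the measured TCP pose, the force and the opening at its end, in the units of the state.
- env.observe(): the state, without advancing time (a new reading comes with each control period).
- env.get_image(name): name is "side" or "top" or "wrist"; returns the picture (384x512x3 uint8, red, green, blue); there is no depth.
- env.get_calibration(name): a dict with "fovy" (degrees; the focal length in pixels is half the picture's height over the tangent of half this angle, whatever the lens; pixels are square), "cx", "cy" (the principal point, pixels), "extrinsics" (4x4, takes a point from world to camera coordinates); the wrist camera has in their place "tool_from_camera" (4x4, takes a point from camera to tool coordinates, whose origin is the TCP and whose axes are the flange's). Camera axes: x right, y up, looking along -z (the intrinsics and any distortion apply to the point x, -y, -z); pixel columns grow to the right and rows downward; lengths in m; the calibration is good to about 2 mm. A picture is of the moment at which its call begins: read the wrist's pose just before it. get_calibration takes no time and is no camera call.
- env.close_job(): hands the job in, once; it reports no verdict.
Trained networks look in the newest picture that a camera, given by its name, has taken for a name from the list of things; names that differ only in an ending like _2 or _b are one class to them, and where a whole thing is asked for, a point or a joint stands for the part that bears it (a point fixed in the world has none). Each returns a list of dicts, best first, with "conf" (0 to 1); they miss things now and then, are a little off and sometimes report something else, mostly with a low value. They report only what shows in the picture. A call takes as long as a camera call. They do not tell look-alikes from the thing itself.
- env.silhouettes(camera, name): "region" (384x512 bool, what is visible of it) and "point" ([row, column] in pixels, amid what is visible of it).
- env.tip_of(camera, name): "point" ([row, column] in pixels: a listed point, or the origin of a listed thing).
The state is a dict: "time_s": time; "q": joint angles; "qvel": joint speeds; "joint_efforts": joint torques, N m; "position": TCP position; "tool_rot": TCP orientation; "ft_force": force on the tool from outside, world axes, zero at the start; "wrist_torque": the same for the moment, N m; "grip_width": finger opening in m.
Only numpy, scipy, OpenCV 4.12 (cv2) and the standard library are available. Lean on these libraries where they do the work, as an engineer would, in place of code of your own. Each camera call takes 0.05 s, during which the arm holds its last target.

## Working session

There is one attempt and no reset: what is moved stays moved. The work goes in short steps, Python scripts to look and compute and a tool call to move; the robot and the scene stay as the last step left them, time stands still between calls to the robot, and variables do not carry over. Pictures are saved under pics/ and viewed, and the job is handed in when it is done.

Besides the shell and the picture viewer there is one more tool, called after "Call:" in YAML: its name, and indented under it one key for each argument. move_arm: Moves the arm, as the interface text tells. Its arguments: {"type":"object","properties":{"moves":{"type":"array"},"grip":{"type":"number"},"grip_force":{"type":"number"}},"required":["moves"]}

```bash
mkdir -p pics; ls; python3 - <<'E'
from rig import env
import cv2,numpy as np
np.set_printoptions(precision=4,suppress=True)
for n in ["side","top","wrist"]:
    im=env.get_image(n); cv2.imwrite(f"pics/a_{n}.png",im[:,:,::-1])
    c=env.get_calibration(n); print(n,c)
s=env.observe(); print(s)
E
```

```text
pics
side {'fovy': 43.32660619573965, 'cx': 257.7946789186368, 'cy': 187.0435592865084, 'extrinsics': array([[-0.9797, -0.2003,  0.0052,  0.5294],
       [ 0.1361, -0.6462,  0.7509, -0.1624],
       [-0.147 ,  0.7364,  0.6604, -1.3928],
       [ 0.    ,  0.    ,  0.    ,  1.    ]])}
top {'fovy': 54.88015316704843, 'cx': 251.0412519749885, 'cy': 192.71115079596066, 'extrinsics': array([[-0.0194, -0.9996,  0.0181, -0.0301],
       [ 0.993 , -0.0171,  0.1168, -0.5535],
       [-0.1164,  0.0202,  0.993 , -1.2758],
       [ 0.    ,  0.    ,  0.    ,  1.    ]])}
wrist {'fovy': 58.76299240736054, 'cx': 253.57472944956265, 'cy': 194.00653321834344, 'tool_from_camera': array([[-0.0009,  0.9623,  0.2719,  0.0678],
       [ 1.    ,  0.0007,  0.0008,  0.    ],
       [ 0.0006,  0.2719, -0.9623, -0.1438],
       [ 0.    ,  0.    ,  0.    ,  1.    ]])}
{'time_s': 0.15, 'q': array([-79.4884,  21.8319,  74.3703,   0.0005,  83.8582, -12.3354]), 'qvel': array([ 0.0246, -0.087 , -0.1804, -0.0444,  0.0721,  0.1065]), 'joint_efforts': array([  0.0037, -44.8627, -23.1344,  -0.0001,   0.0038,   0.    ]), 'position': array([ 0.2135, -0.5066,  0.2309]), 'tool_rot': array([[ 0.9215,  0.3883, -0.0002],
       [ 0.3883, -0.9215,  0.001 ],
       [ 0.0002, -0.001 , -1.    ]]), 'ft_force': array([0.2745, 0.2543, 0.9356]), 'wrist_torque': array([-0.0247,  0.062 ,  0.0102]), 'grip_width': 0.08532581545459149}
```

View pics/a_top.png

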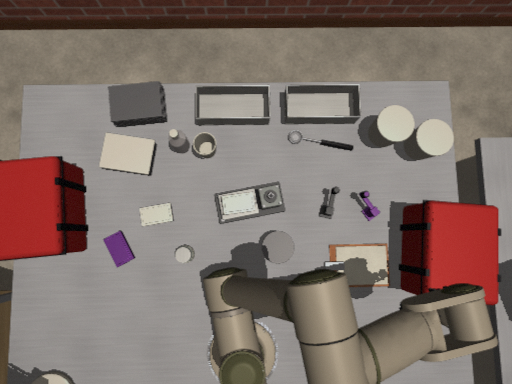

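View pics/a_side.png

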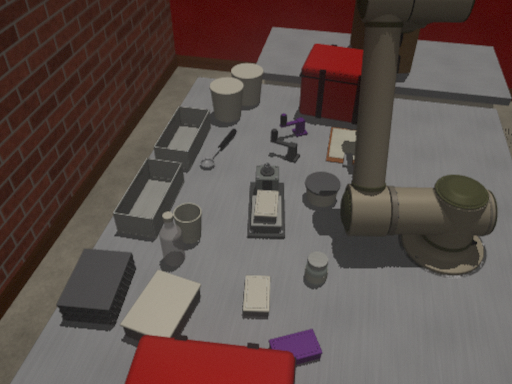

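View pics/a_wrist.png

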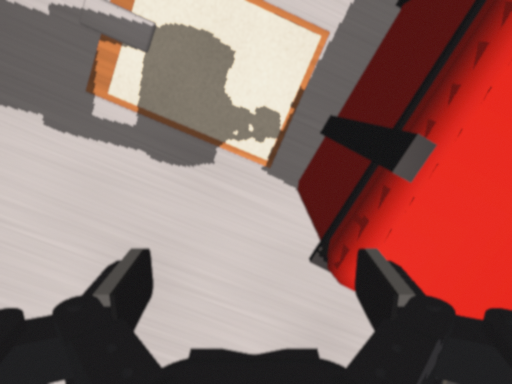

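Top view: loose white box at about (156,214), lift with its box at (240,204) and shaft at (270,197), crank at (330,203). The purple look-alikes are at (368,205) and (118,248).

```bash
cat > h.py <<'E'
from rig import env
import cv2,numpy as np
np.set_printoptions(precision=4,suppress=True)
def cam(n,s=None):
    c=env.get_calibration(n); f=192/np.tan(np.radians(c['fovy'])/2)
    K=(f,c['cx'],c['cy'])
    if n=='wrist':
        if s is None: s=env.observe()
        T=np.eye(4);T[:3,:3]=s['tool_rot'];T[:3,3]=s['position']
        W=T@np.array(c['tool_from_camera'])
    else: W=np.linalg.inv(c['extrinsics'])
    return K,W
def proj(cm,p):
    (f,cx,cy),W=cm; q=np.linalg.inv(W)@np.append(p,1)
    return np.array([cx+f*q[0]/-q[2],cy-f*q[1]/-q[2]])  # col,row
def unproj(cm,col,row,z):
    (f,cx,cy),W=cm; d=W[:3,:3]@np.array([(col-cx)/f,-(row-cy)/f,-1]); o=W[:3,3]
    return o+d*(z-o[2])/d[2]
def rect(region):
    cs,_=cv2.findContours(region.astype(np.uint8),cv2.RETR_EXTERNAL,cv2.CHAIN_APPROX_NONE)
    c=max(cs,key=cv2.contourArea); return c[:,0,:]
def wrect(cm,region,z):
    c=rect(region); P=np.array([unproj(cm,a,b,z)[:2] for a,b in c])
    return cv2.minAreaRect((P*1000).astype(np.float32))
E
python3 - <<'E'
from h import *
zs={'box_low':.07,'box_add':.03,'crank':.0,'shaft_tip':.126,'seat':.1,'hub':.042,'handle':.0755,'lift':0,'platform_top':.04}
for n in ['top','side']:
    env.get_image(n);cm=cam(n)
    for k in zs:
        z=zs[k]
        if k.startswith('box'): z-=.03
        for r in env.tip_of(n,k)[:3]:
            p=r['point']; print(n,k,round(r['conf'],2),np.round(p,1),unproj(cm,p[1],p[0],z)[:2])
    for k in ['box_low','box_add']:
        for r in env.silhouettes(n,k)[:3]:
            print(n,'sil',k,round(r['conf'],2),np.round(r['point']),wrect(cm,r['region'],zs[k]))
print(env.observe()['time_s'])
E
```

```text
top box_low 0.92 [203.  236.7] [0.5165 0.0109]
top box_add 0.76 [215.7 158.4] [0.4794 0.2928]
top box_add 0.64 [248.7 121.1] [0.365  0.4232]
top crank 0.79 [212.  326.4] [ 0.4817 -0.3123]
top crank 0.53 [212.4 372.4] [ 0.4772 -0.4797]
top shaft_tip 0.56 [194.9 267.4] [ 0.5337 -0.092 ]
top shaft_tip 0.17 [141.3 324.1] [ 0.7111 -0.2866]
top seat 0.63 [197.8 270. ] [ 0.5267 -0.1021]
top hub 0.66 [211.6 326.5] [ 0.4805 -0.3033]
top hub 0.53 [212.1 373.6] [ 0.4757 -0.4693]
top handle 0.56 [192.4 365.8] [ 0.5421 -0.4344]
top lift 0.93 [197.4 267.4] [ 0.5385 -0.0999]
top platform_top 0.7 [203.3 239.5] [0.5153 0.0011]
top sil box_low 0.71 [205. 239.] ((514.6286010742188, 3.832294464111328), (65.70391845703125, 109.33353424072266), 6.660102844238281)
top sil box_add 0.92 [251. 119.] ((367.27642822265625, 419.8003845214844), (115.70018005371094, 72.25611114501953), 29.017786026000977)
top sil box_add 0.78 [213. 157.] ((485.3309326171875, 292.0447998046875), (67.62731170654297, 110.4489974975586), 9.684659957885742)
side box_low 0.56 [205.5 267.2] [ 0.514  -0.0109]
side box_add 0.72 [294.9 254.8] [0.49   0.2852]
side crank 0.93 [156.4 290.4] [ 0.488  -0.3149]
side crank 0.81 [130.7 296.6] [ 0.4889 -0.4757]
side seat 0.87 [171.8 267.2] [ 0.5311 -0.0952]
side hub 0.74 [147.4 291.1] [ 0.4871 -0.3113]
side handle 0.87 [117.  280.9] [ 0.5456 -0.4405]
side handle 0.61 [134.2 276.6] [ 0.5424 -0.3313]
side lift 0.77 [195.3 267.9] [ 0.5278 -0.0993]
side platform_top 0.67 [209.6 266.8] [0.5119 0.0068]
side sil box_low 0.17 [210. 277.] ((518.4255981445312, -13.2362060546875), (102.96147155761719, 327.5314636230469), 10.211563110351562)
side sil box_add 0.78 [295. 253.] ((481.64080810546875, 306.7684326171875), (67.56427001953125, 124.80721282958984), 8.570245742797852)
side sil box_add 0.58 [348. 301.] ((366.17584228515625, 432.67791748046875), (113.03233337402344, 77.40980529785156), 26.025436401367188)
1.35
```

Call:
move_arm:
  moves:
    - [452,-264,0,-1.322]
    - [452,-264,0,-1.322]
    - [452,-264,0,-1.322]
    - [452,-264,0,-1.322]
    - [452,-264,0,-1.322]
    - [452,-264,0,-1.322]
    - [452,-264,0,-1.322]
    - [452,-264,0,-1.322]
    - [452,-264,0,-1.322]
    - [452,-264,0,-1.322]
    - [452,-264,0,-1.322]
    - [452,-264,0,-1.322]
    - [452,-264,0,-1.322]
    - [452,-264,0,-1.322]
  grip: 0

```text
time_s: 2.75
position: [0.5271, -0.0889, 0.2314]
tool_rot: [[-0.148, 0.989, -0.0], [0.989, 0.148, -0.0], [-0.0, -0.0, -1.0]]
ft_force: [-0.5, -0.3, -0.3]
grip_width: 0.0853
```

```bash
cat > look.py <<'E'
from h import *
import sys
s=env.observe(); im=env.get_image('wrist'); cv2.imwrite(f"pics/{sys.argv[1]}.png",im[:,:,::-1])
print(s['time_s'],s['position'],s['tool_rot'][:,0],s['qvel'].round(1),s['q'].round(1))
cm=cam('wrist',s)
zs={'box_low':.07,'box_add':.03,'seat':.1,'shaft_tip':.126,'hub':.042,'handle':.0755}
for k in sys.argv[2:]:
    for r in env.tip_of('wrist',k)[:2]:
        p=r['point']; z=zs.get(k,0); z-=.03*k.startswith('box'); print('tip',k,round(r['conf'],2),np.round(p,1),unproj(cm,p[1],p[0],z)[:2])
    if k.startswith('box'):
        for r in env.silhouettes('wrist',k)[:2]:
            print('sil',k,round(r['conf'],2),r['point'],wrect(cm,r['region'],zs[k]))
E
python3 look.py b1 box_low seat shaft_tip
```

```text
2.75 [ 0.5271 -0.0889  0.2314] [-0.1483  0.9889 -0.0001] [-0.5 -0.2  0.   0.   0.1  0.2] [-22.3  20.3  76.8  -0.   83.  -30.8]
tip box_low 0.97 [ 71.3 254.7] [0.5133 0.0024]
sil box_low 0.73 [64.7, 251.5] ((512.6219482421875, 2.5650367736816406), (65.7034912109375, 104.98373413085938), 6.718038558959961)
tip seat 0.85 [200.5 258.3] [ 0.532 -0.103]
tip shaft_tip 0.91 [211.7 257.1] [ 0.531  -0.1043]
```

View pics/b1.png

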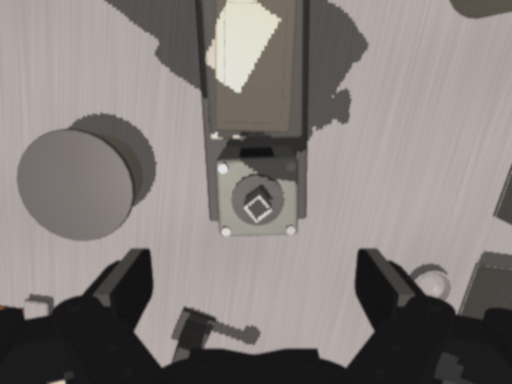

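```bash
python3 - <<'E'
import cv2
im=cv2.imread('pics/b1.png')[170:245,210:305]
cv2.imwrite('pics/b1z.png',cv2.resize(im,None,fx=8,fy=8,interpolation=cv2.INTER_CUBIC))
E
```

```text
(no output)
```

View pics/b1z.png

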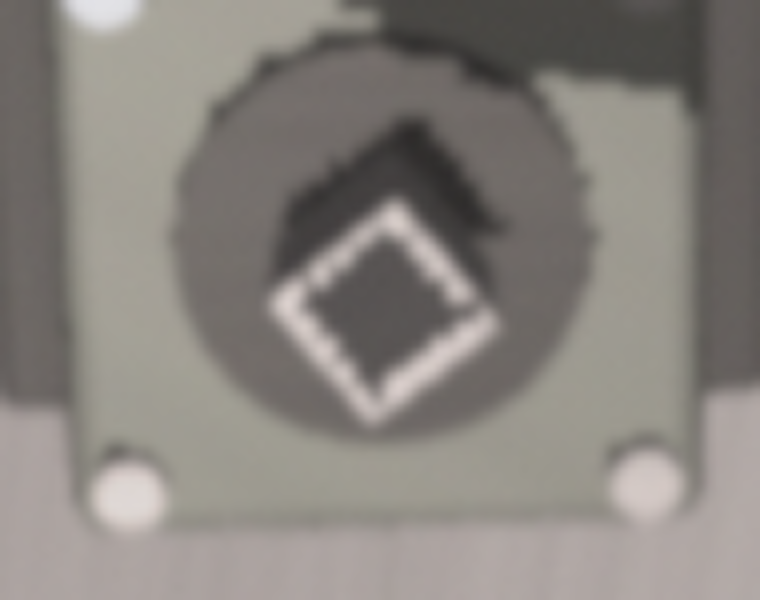

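```bash
python3 - <<'E'
from h import *
s=env.observe(); cm=cam('wrist',s)
C=[(259.4,195),(243.5,207.75),(256.9,223.1),(272.5,210.25)]
for z in (.122,.126):
    P=np.array([unproj(cm,210-210+c[0]-.5,c[1]-.5,z)[:2] for c in C])
    d=np.roll(P,-1,0)-P
    print(P.mean(0),np.linalg.norm(d,axis=1)*1000,np.degrees(np.arctan2(d[:,1],d[:,0]))%90)
E
```

```text
[ 0.5314 -0.1029] [16.1128 16.4948 16.1973 16.1036] [48.3858 47.9223 49.7682 48.195 ]
[ 0.5312 -0.1016] [15.8583 16.2343 15.9415 15.8492] [48.3858 47.9223 49.7682 48.195 ]
```

Call:
move_arm:
  moves:
    - [75,0,0,0]
    - [75,0,0,0]
    - [75,0,0,0]
    - [75,0,0,0]

```text
time_s: 3.4
position: [0.5164, -0.0141, 0.2315]
tool_rot: [[-0.15, 0.989, 0.0], [0.989, 0.15, -0.0], [-0.0, 0.0, -1.0]]
ft_force: [-0.6, 0.4, -0.6]
grip_width: 0.0853
```

```bash
python3 look.py b2 box_low seat shaft_tip
```

```text
3.4 [ 0.5164 -0.0141  0.2315] [-0.1499  0.9887 -0.0004] [-1.3  0.5 -0.3 -0.1 -0.  -0.1] [-14.7  18.4  79.5  -0.   82.  -23.3]
tip box_low 0.95 [150.9 252. ] [0.511  0.0035]
tip box_low 0.2 [296.1 254.8] [ 0.5381 -0.1567]
sil box_low 0.78 [152.0, 250.5] ((511.93426513671875, 4.728092193603516), (66.48371124267578, 109.77454376220703), 7.558502197265625)
tip seat 0.86 [282.6 254.1] [ 0.5295 -0.1055]
tip shaft_tip 0.67 [297.8 255.3] [ 0.5303 -0.1043]
```

View pics/b2.png

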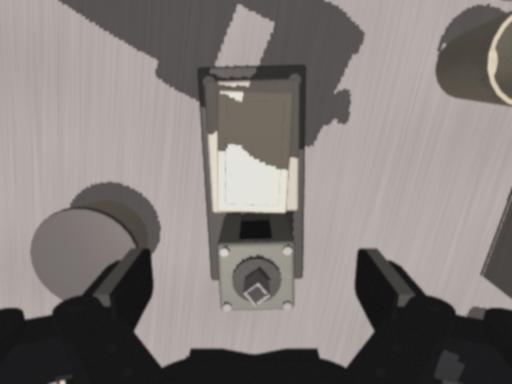

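```bash
python3 - <<'E'
import cv2
im=cv2.imread('pics/b2.png')[60:230,190:320]
im=cv2.convertScaleAbs(im,alpha=1.3)
cv2.imwrite('pics/b2z.png',cv2.resize(im,None,fx=3.5,fy=3.5,interpolation=cv2.INTER_CUBIC))
E
```

```text
(no output)
```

View pics/b2z.png

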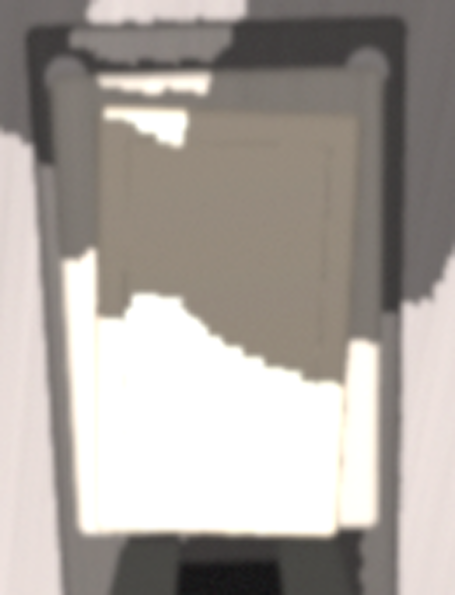

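```bash
python3 - <<'E'
from h import *
s=env.observe(); cm=cam('wrist',s)
C=np.array([(100,107),(358,117),(336,533)])/3.5+[190,60]-.5
P=np.array([unproj(cm,*c,.07)[:2] for c in C])
print(P,(P[0]+P[2])/2,[np.linalg.norm(P[1]-P[0]),np.linalg.norm(P[2]-P[1])])
d=P[0]-P[1];print(np.degrees(np.arctan2(d[1],d[0])));d=P[1]-P[2];print(np.degrees(np.arctan2(d[1],d[0])))
# platform corners
C=np.array([(45,75),(388,70),(378,525),(80,530)])/3.5+[190,60]-.5
print(np.array([unproj(cm,*c,.04)[:2] for c in C]))
print(env.observe()['time_s'])
E
```

```text
[[ 0.4742  0.0549]
 [ 0.537   0.0619]
 [ 0.5502 -0.0448]] [0.5122 0.005 ] [np.float64(0.0631967259484539), np.float64(0.10749592535172275)]
-173.6587631214315
97.04786557486013
[[ 0.4556  0.061 ]
 [ 0.5459  0.0757]
 [ 0.5664 -0.0502]
 [ 0.4796 -0.0647]]
3.65
```

Call:
move_arm:
  moves:
    - [285,14,-20,0]
    - [285,14,-20,0]
    - [285,14,-20,0]
    - [285,14,-20,0]
    - [285,14,-20,0]
    - [285,14,-20,0]
    - [285,14,-20,0]
    - [285,14,-20,0]
    - [285,14,-20,0]

```text
time_s: 4.55
position: [0.488, 0.2689, 0.2512]
tool_rot: [[-0.148, 0.989, -0.0], [0.989, 0.148, -0.0], [-0.0, -0.0, -1.0]]
ft_force: [-0.7, 0.4, 0.8]
grip_width: 0.0854
```

```bash
python3 look.py b3 box_add; python3 - <<'E'
import cv2
im=cv2.imread('pics/b3.png')[40:260,160:360]
cv2.imwrite('pics/b3z.png',cv2.resize(im,None,fx=2.7,fy=2.7,interpolation=cv2.INTER_CUBIC))
E
```

```text
4.55 [0.488  0.2689 0.2512] [-0.1481  0.989  -0.0003] [-0.6 -0.3  0.   0.1 -0.   0.1] [16.7 21.8 71.  -0.  87.2  8.2]
tip box_add 0.64 [134.8 248.5] [0.4768 0.2954]
sil box_add 0.95 [135.0, 251.6] ((480.72271728515625, 295.9248962402344), (67.6570053100586, 110.34483337402344), 9.017760276794434)
sil box_add 0.93 [13.0, 143.3] ((373.04193115234375, 393.66497802734375), (114.09672546386719, 37.161956787109375), 8.444308280944824)
```

View pics/b3z.png

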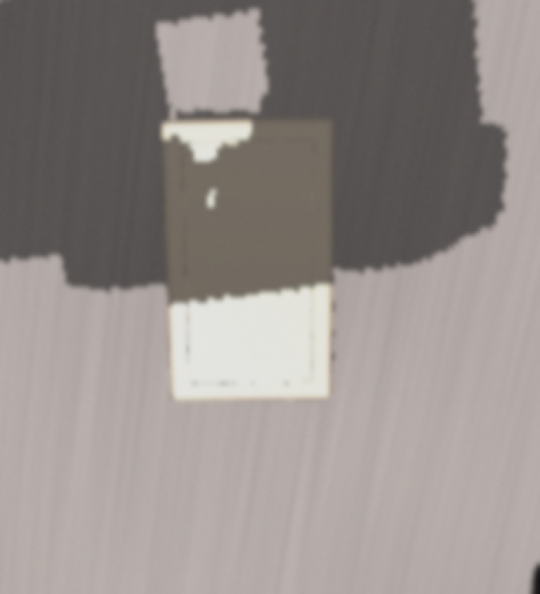

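```bash
python3 - <<'E'
from h import *
s=env.observe(); cm=cam('wrist',s)
C=np.array([(163,122),(332,121),(329,397),(175,397)])/2.7+[160,40]-.5
P=np.array([unproj(cm,*c,.03)[:2] for c in C])
d=P-np.roll(P,-1,0); print(P.mean(0),np.linalg.norm(d,axis=1),np.degrees(np.arctan2(d[:,1],d[:,0]))%90)
R=s['tool_rot']; t=np.append(P.mean(0),.03)-s['position']; print(R.T@t)
E
```

```text
[0.481  0.2962] [0.0639 0.1077 0.0631 0.1073] [8.7587 9.0993 8.4509 9.5266]
[ 0.0281 -0.0029  0.2213]
```

Call:
move_arm:
  moves:
    - [28,-3,50,-0.007]
    - [28,-3,100,-0.007]
    - [28,-3,150,-0.007]
    - [28,-3,190,-0.007]
    - [28,-3,220,-0.007]
    - [28,-3,237,-0.007]
    - [28,-3,247,-0.007]
    - [28,-3,247,-0.007]
    - [28,-3,247,-0.007]

```text
time_s: 5.6
position: [0.4811, 0.2972, 0.0052]
tool_rot: [[-0.156, 0.988, 0.001], [0.988, 0.156, 0.0], [0.0, 0.001, -1.0]]
ft_force: [0.3, 0.1, -0.1]
grip_width: 0.0853
```

Call:
move_arm:
  moves:
    - [0,0,0,0]
    - [0,0,0,0]
    - [0,0,0,0]
    - [0,0,0,0]
    - [0,0,0,0]
    - [0,0,0,0]
    - [0,0,0,0]
    - [0,0,0,0]
  grip: 1
  grip_force: 40

```text
time_s: 6.4
position: [0.4811, 0.2975, 0.0057]
tool_rot: [[-0.156, 0.988, 0.002], [0.988, 0.156, 0.001], [0.0, 0.002, -1.0]]
ft_force: [0.1, -0.3, 4.8]
grip_width: 0.0653
```

Call:
move_arm:
  moves:
    - [0,0,-20,0]
    - [0,0,-70,0]
    - [0,0,-120,0]
    - [0,0,-140,0]
    - [0,0,-140,0]
    - [0,0,-140,0]

```text
time_s: 7.0
position: [0.4798, 0.297, 0.1434]
tool_rot: [[-0.156, 0.988, -0.001], [0.988, 0.156, -0.001], [-0.0, -0.001, -1.0]]
ft_force: [-0.0, -0.3, -4.3]
grip_width: 0.0653
```

```bash
python3 look.py c1 box_add;  python3 - <<'E'
from h import *
im=env.get_image('side');cv2.imwrite('pics/c1s.png',cv2.resize(im[100:350,180:380,::-1],None,fx=2.3,fy=2.3))
E
```

```text
7.0 [0.4798 0.297  0.1434] [-0.1564  0.9877 -0.0003] [-0.   1.6  1.2 -0.   0.   0. ] [19.7 27.7 80.   0.  72.4 10.7]
tip box_add 0.64 [254.1 253.2] [0.4889 0.2278]
sil box_add 0.81 [17.5, 106.9] ((372.7668151855469, 395.5249328613281), (114.94308471679688, 36.621360778808594), 8.912311553955078)
sil box_add 0.61 [241.5, 251.4] ((487.4718322753906, 236.49740600585938), (141.88009643554688, 201.34788513183594), 8.996520042419434)
```

View pics/c1.png

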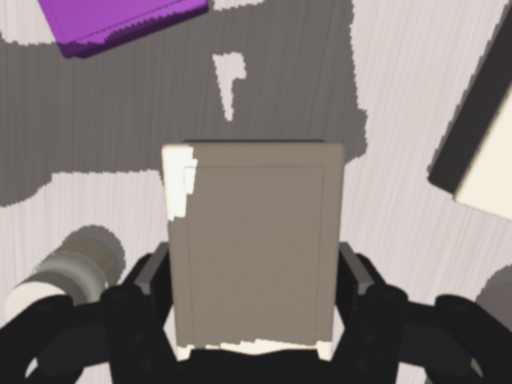

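View pics/c1s.png

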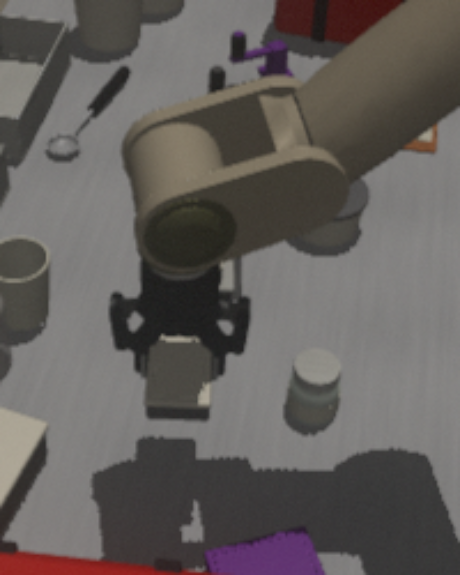

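```bash
python3 - <<'E'
import cv2
im=cv2.imread('pics/c1.png')
a=cv2.resize(im[120:190,140:370],None,fx=3.4,fy=3.4,interpolation=cv2.INTER_CUBIC)
b=cv2.resize(im[320:384,140:370],None,fx=3.4,fy=3.4,interpolation=cv2.INTER_CUBIC)
import numpy as np
cv2.imwrite('pics/c1z.png',np.vstack([a,b]))
from h import *
s=env.observe(); cm=cam('wrist',s); R=s['tool_rot']
for z in (.16,.165,.17,.175):
    P=np.array([R.T@(unproj(cm,*c,z)-s['position'])*1000 for c in [(163,146),(343,143),(333,357),(176,357)]])
    d=P-np.roll(P,-1,0); print(z,P.mean(0),np.linalg.norm(d,axis=1),P.round(1).tolist())
E
```

```text
0.16 [  4.7656  -1.0084 -17.3889] [66.5916 94.8686 69.8702 93.9498] [[51.4, -34.6, -17.3], [52.5, 32.0, -17.5], [-42.3, 34.2, -17.5], [-42.5, -35.7, -17.2]]
0.165 [  7.2877  -1.0038 -22.3905] [63.9568 91.1148 67.1056 90.2324] [[52.1, -33.3, -22.3], [53.1, 30.7, -22.5], [-38.0, 32.8, -22.5], [-38.1, -34.3, -22.3]]
0.17 [  9.8097  -0.9993 -27.392 ] [61.3219 87.3611 64.341  86.515 ] [[52.8, -31.9, -27.3], [53.8, 29.4, -27.5], [-33.6, 31.4, -27.5], [-33.7, -32.9, -27.3]]
0.175 [ 12.3318  -0.9948 -32.3936] [58.687  83.6074 61.5764 82.7976] [[53.4, -30.6, -32.3], [54.4, 28.1, -32.5], [-29.2, 30.0, -32.5], [-29.3, -31.5, -32.3]]
```

View pics/c1z.png

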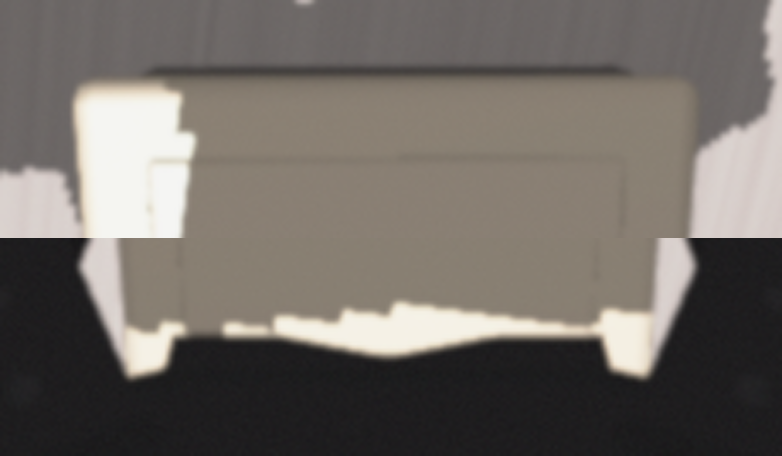

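Call:
move_arm:
  moves:
    - [-45,-2,-10,0]
    - [-95,-4,-10,0.01]
    - [-145,-6,-10,0.02]
    - [-195,-8,-10,0.035]
    - [-235,-11,-10,0.035]
    - [-270,-13,-10,0.035]
    - [-292,-14,-5,0.035]
    - [-292,-14,0,0.035]
    - [-292,-14,0,0.035]
    - [-292,-14,0,0.035]

```text
time_s: 8.2
position: [0.512, 0.0075, 0.1439]
tool_rot: [[-0.123, 0.992, -0.001], [0.992, 0.123, 0.0], [0.001, -0.001, -1.0]]
ft_force: [-0.2, 0.2, -1.7]
grip_width: 0.065
```

```bash
python3 look.py c2; python3 - <<'E'
from h import *
s=env.observe(); R=s['tool_rot']
print(s['time_s'],s['position'],np.degrees(np.arctan2(R[1,0],R[0,0])),s['qvel'], R.T@(np.array([.5118,.0067,s['position'][2]])-s['position']))
im=env.get_image('side');cv2.imwrite('pics/c2s.png',cv2.resize(im[80:280,180:380,::-1],None,fx=2.8,fy=2.8))
E
```

```text
8.2 [0.512  0.0075 0.1439] [-0.1225  0.9925  0.0006] [ 0.5 -0.5 -0.4  0.1  0.  -0. ] [-12.4  22.9  88.4   0.   68.8 -19.5]
8.25 [0.5121 0.0076 0.1441] 97.06224928258186 [ 0.1262 -0.3357 -0.356  -0.0766 -0.0012 -0.1027] [-0.0008 -0.0004 -0.    ]
```

View pics/c2.png

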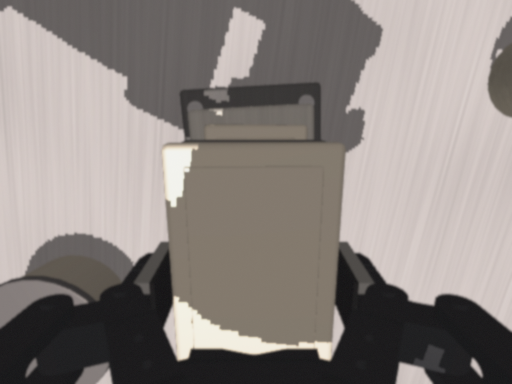

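View pics/c2s.png

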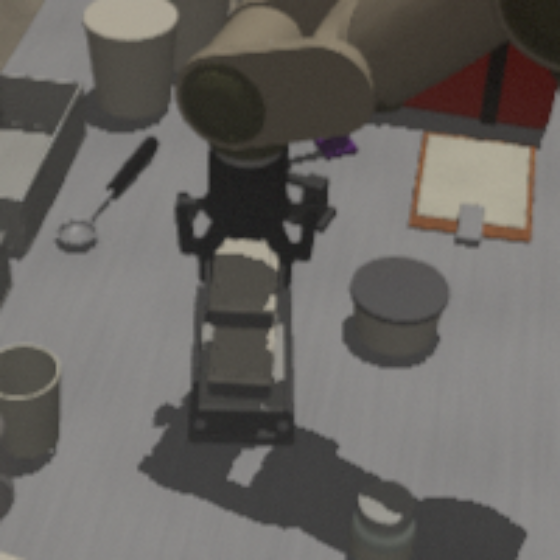

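```bash
python3 - <<'E'
from h import *
im=cv2.imread('pics/c2.png')[75:155,150:350]
cv2.imwrite('pics/c2z.png',cv2.convertScaleAbs(cv2.resize(im,None,fx=4,fy=4,interpolation=cv2.INTER_CUBIC),alpha=1.6))
E
```

```text
(no output)
```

View pics/c2z.png

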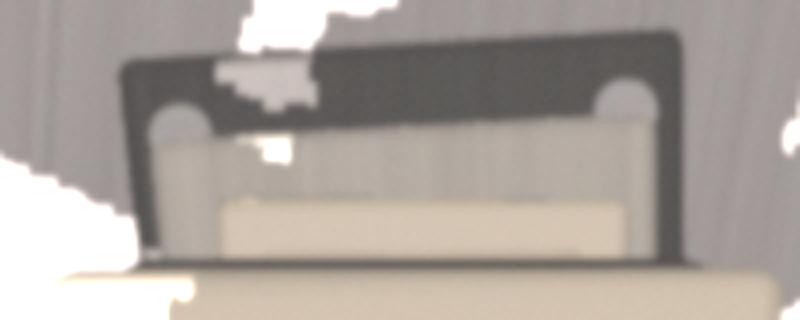

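```bash
python3 - <<'E'
from h import *
s=env.observe(); cm=cam('wrist',s); R=s['tool_rot']
f=lambda c,z:(R.T@(unproj(cm,c[0]-.5,c[1]-.5,z)-s['position'])*1000).round(2)
print('low',f((205,125),.07),f((306.25,125.5),.07))
for dz in (.022,.0245,.027):
    print('held',f((165,143.5),s['position'][2]+dz),f((343.5,144),s['position'][2]+dz))
E
```

```text
low [ 52.49 -31.92  74.35] [52.12 31.73 74.35]
held [ 53.09 -32.72 -21.99] [ 52.86  30.86 -21.99]
held [ 53.4  -32.06 -24.49] [ 53.18  30.2  -24.49]
held [ 53.72 -31.41 -26.99] [ 53.5   29.55 -26.99]
```

Call:
move_arm:
  moves:
    - [-0.8,0.5,25,0]
    - [-0.8,0.5,45,0]
    - [-0.8,0.5,57,0]
    - [-0.8,0.5,63,0]
    - [-0.8,0.5,65,0]
    - [-0.8,0.5,65,0]
    - [-0.8,0.5,65,0]

```text
time_s: 9.0
position: [0.5133, 0.006, 0.08]
tool_rot: [[-0.122, 0.993, 0.001], [0.993, 0.122, -0.0], [-0.0, 0.001, -1.0]]
ft_force: [0.4, 0.4, -2.7]
grip_width: 0.0653
```

Call:
move_arm:
  moves:
    - [0,0,1,0]
    - [0,0,2,0]
    - [0,0,2,0]

```text
time_s: 9.3
position: [0.5129, 0.0059, 0.0774]
tool_rot: [[-0.122, 0.993, 0.0], [0.993, 0.122, 0.0], [0.0, 0.0, -1.0]]
ft_force: [1.3, -0.4, -3.8]
grip_width: 0.0651
```

Call:
move_arm:
  moves:
    - [0.6,0,1,0]
    - [0.6,0,1.5,0]
    - [0.6,0,1.5,0]

```text
time_s: 9.6
position: [0.5128, 0.0066, 0.0758]
tool_rot: [[-0.122, 0.993, 0.0], [0.993, 0.122, 0.0], [0.0, 0.0, -1.0]]
ft_force: [0.1, 0.8, -3.2]
grip_width: 0.065
```

Call:
move_arm:
  moves:
    - [0,0,1,0]
    - [0,0,1,0]
    - [0,0,1,0]

```text
time_s: 9.9
position: [0.5129, 0.0066, 0.0757]
tool_rot: [[-0.122, 0.993, 0.001], [0.993, 0.122, -0.0], [-0.0, 0.001, -1.0]]
ft_force: [-3.5, 1.2, 8.0]
grip_width: 0.0651
```

Call:
move_arm:
  moves:
    - [0,0,-0.5,0]
    - [0,0,-0.5,0]
    - [0,0,-0.5,0]
    - [0,0,-0.5,0]
    - [0,0,-0.5,0]
    - [0,0,-0.5,0]
  grip: 0

```text
time_s: 10.5
position: [0.5128, 0.0065, 0.0753]
tool_rot: [[-0.122, 0.993, -0.0], [0.993, 0.122, 0.0], [0.0, -0.0, -1.0]]
ft_force: [-0.2, 0.7, -0.8]
grip_width: 0.0856
```

Call:
move_arm:
  moves:
    - [0,0,-25,0]
    - [0,0,-60,0]
    - [-50,0,-110,0]
    - [-70,0,-155,0]
    - [-70,0,-155,0]
    - [-70,0,-155,0]

```text
time_s: 11.1
position: [0.5223, -0.0644, 0.2326]
tool_rot: [[-0.12, 0.993, 0.005], [0.993, 0.12, -0.002], [-0.002, 0.005, -1.0]]
ft_force: [-0.3, -0.5, -0.4]
grip_width: 0.0855
```

```bash
python3 look.py d1 box_low seat shaft_tip; python3 - <<'E'
from h import *
im=env.get_image('side');cv2.imwrite('pics/d1s.png',cv2.resize(im[150:250,210:320,::-1],None,fx=5,fy=5))
E
```

```text
11.1 [ 0.5223 -0.0644  0.2326] [-0.1199  0.9928 -0.0025] [ 1.8  2.   5.4  0.4 -2.5  1.1] [-19.9  19.2  78.1  -0.   82.3 -26.8]
tip seat 0.83 [227.  259.1] [ 0.5312 -0.1029]
tip shaft_tip 0.83 [240.3 259. ] [ 0.5307 -0.1041]
```

View pics/d1.png

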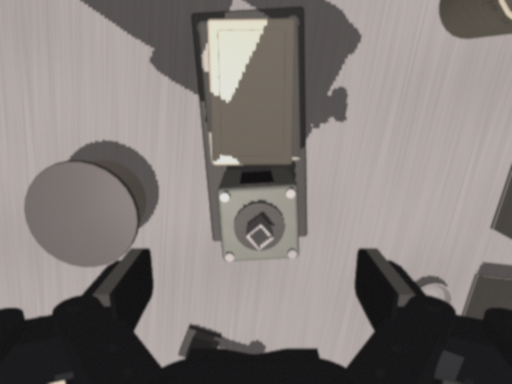

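View pics/d1s.png

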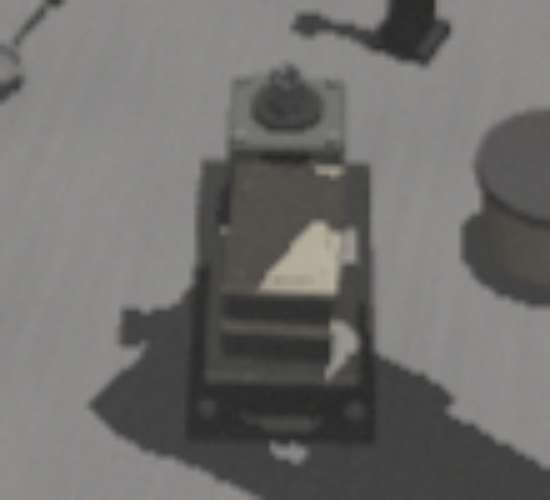

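```bash
cat > ov.py <<'E'
from h import *
def wire(im,cm,c,yaw,z0,z1,col,S,off):
    a=np.radians(yaw); ux=np.array([np.cos(a),np.sin(a)])*.033; uy=np.array([-np.sin(a),np.cos(a)])*.055
    for z in (z0,z1):
        p=[np.array([*(np.array(c)+i*ux+j*uy),z]) for i,j in((1,1),(-1,1),(-1,-1),(1,-1))]
        q=[((proj(cm,x)+.5-off)*S).astype(int).tolist() for x in p]
        cv2.polylines(im,[np.array(q)],True,col,1)
E
python3 - <<'E'
from ov import *
s=env.observe()
im=env.get_image('side')[:,:,::-1][180:240,240:300]; S=9
im=cv2.convertScaleAbs(cv2.resize(im,None,fx=S,fy=S,interpolation=cv2.INTER_CUBIC),alpha=1.8)
cm=cam('side');o=np.array([240,180])
wire(im,cm,(.512,.005),7,.04,.07,(0,255,0),S,o);wire(im,cm,(.512,.005),7,.07,.1,(0,0,255),S,o)
cv2.imwrite('pics/d2s.png',im)
cm=cam('wrist',s); im=env.get_image('wrist')[:,:,::-1][10:180,180:330];S=3.5
im=cv2.convertScaleAbs(cv2.resize(im,None,fx=S,fy=S,interpolation=cv2.INTER_CUBIC),alpha=1.5);o=np.array([180,10])
wire(im,cm,(.512,.005),7,.04,.07,(0,255,0),S,o);wire(im,cm,(.512,.005),7,.1,.1,(0,0,255),S,o)
cv2.imwrite('pics/d2w.png',im)
E
```

```text
(no output)
```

View pics/d2s.png

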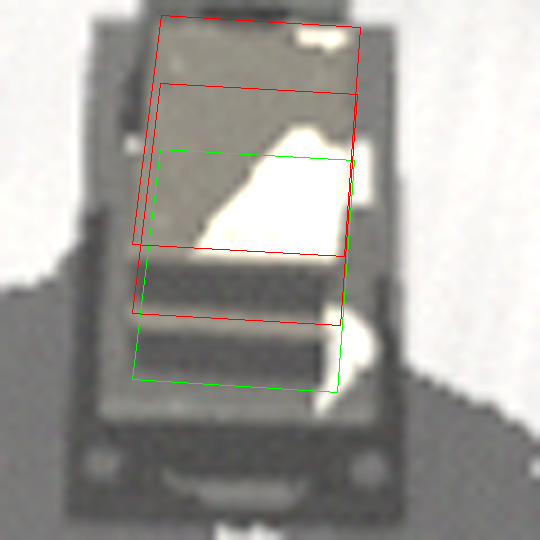

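View pics/d2w.png

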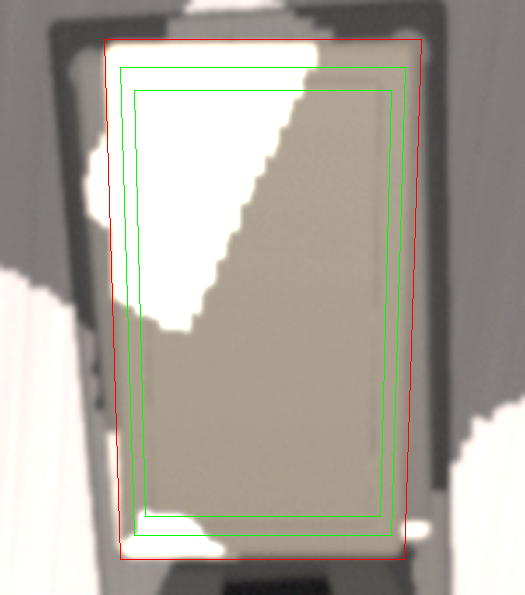

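Call:
move_arm:
  moves:
    - [-50,-8,0,0]
    - [-100,-16,0,0]
    - [-150,-24,0,0]
    - [-200,-32,0,0]
    - [-250,-40,0,0]
    - [-292,-47,0,0]
    - [-292,-47,0,0]
    - [-292,-47,0,0]
    - [-292,-47,0,0]

```text
time_s: 12.4
position: [0.5105, -0.3573, 0.2302]
tool_rot: [[-0.123, 0.992, -0.0], [0.992, 0.123, 0.001], [0.001, -0.0, -1.0]]
ft_force: [-0.4, 0.3, -0.7]
grip_width: 0.0852
```

```bash
python3 look.py e1 hub handle crank; python3 - <<'E'
import cv2
im=cv2.imread('pics/e1.png')[60:260,160:360]
cv2.imwrite('pics/e1z.png',cv2.resize(im,None,fx=3,fy=3,interpolation=cv2.INTER_CUBIC))
E
```

```text
12.4 [ 0.5105 -0.3573  0.2302] [-0.1228  0.9924  0.0007] [ 0.7 -0.6 -0.  -0.1  0.   0. ] [-45.9  29.4  61.8   0.   88.8 -52.9]
tip hub 0.92 [267.1 208.6] [ 0.4742 -0.4691]
tip hub 0.73 [118.8 232.2] [ 0.483  -0.3107]
tip handle 0.71 [254.9 270.6] [ 0.5347 -0.4309]
tip handle 0.65 [150.3 303.7] [ 0.5499 -0.3278]
tip crank 0.77 [251.9 214.2] [ 0.4757 -0.471 ]
tip crank 0.55 [114.7 229.4] [ 0.4772 -0.3095]
```

View pics/e1.png

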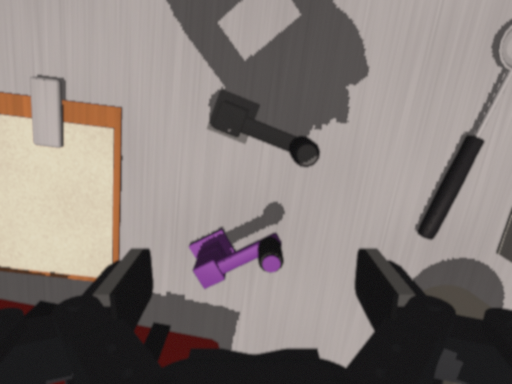

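View pics/e1z.png

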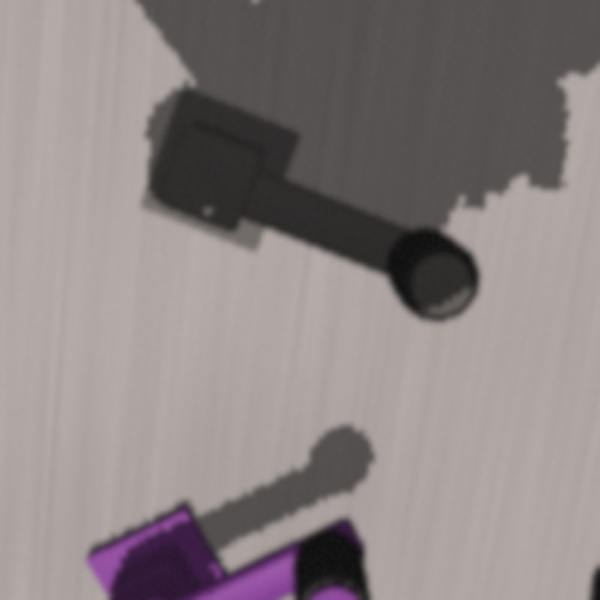

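```bash
python3 - <<'E'
from h import *
s=env.observe(); cm=cam('wrist',s); R=s['tool_rot']
f=lambda c,z:unproj(cm,c[0]/3+160-.5,c[1]/3+60-.5,z)[:2]
ang=lambda d:np.degrees(np.arctan2(d[1],d[0]))
h=f((443,284),.0935);b=f((208,174),.058);print(h,b,ang(h-b),np.linalg.norm(h-b))
print(ang(f((405,225),.056)-f((285,178),.056)),ang(f((390,272),.056)-f((245,215),.056)))
fl=np.array([f(c,.008) for c in [(190,88),(300,133),(258,250),(142,207)]])
d=np.roll(fl,-1,0)-fl;print(fl.mean(0),np.linalg.norm(d,axis=1),[ang(x)%90 for x in d])
E
```

```text
[ 0.5506 -0.3286] [ 0.4809 -0.3092] -15.530970740450519 0.07240179121309967
-13.930388616114893 -14.264457689589959
[ 0.4826 -0.3105] [0.0406 0.043  0.0436 0.044 ] [np.float64(75.48087187059498), np.float64(76.89489022705168), np.float64(76.7059571342966), np.float64(72.96698883065899)]
```

Call:
move_arm:
  moves:
    - [50,-22,0,-1.199]
    - [50,-22,0,-1.199]
    - [50,-22,0,-1.199]
    - [50,-22,20,-1.199]
    - [50,-22,40,-1.199]
    - [50,-22,60,-1.199]
    - [50,-22,80,-1.199]
    - [50,-22,80,-1.199]
    - [50,-22,80,-1.199]
    - [50,-22,80,-1.199]
    - [50,-22,80,-1.199]

```text
time_s: 13.7
position: [0.4826, -0.3115, 0.1509]
tool_rot: [[-0.968, 0.25, 0.001], [0.25, 0.968, -0.001], [-0.001, -0.001, -1.0]]
ft_force: [-0.0, 0.5, -0.1]
grip_width: 0.0851
```

```bash
python3 look.py e2 hub handle; python3 - <<'E'
from h import *
s=env.observe(); R=s['tool_rot']
print(s['position'],np.degrees(np.arctan2(R[1,0],R[0,0])), R.T@(np.array([.4825,-.3105,.02])-s['position']))
E
```

```text
13.7 [ 0.4826 -0.3115  0.1509] [-0.9683  0.2497 -0.001 ] [-0.1 -0.   0.  -0.   0.  -0.8] [ -44.6   28.1   77.9   -0.    74.  -120.2]
tip hub 0.98 [231.5  58.6] [ 0.4751 -0.4703]
tip hub 0.97 [189.7 255.4] [ 0.481  -0.3103]
tip handle 0.83 [296.2 256.5] [ 0.5503 -0.3275]
[ 0.4824 -0.3116  0.1506] 165.61554151948582 [0.0002 0.0011 0.1306]
```

View pics/e2.png

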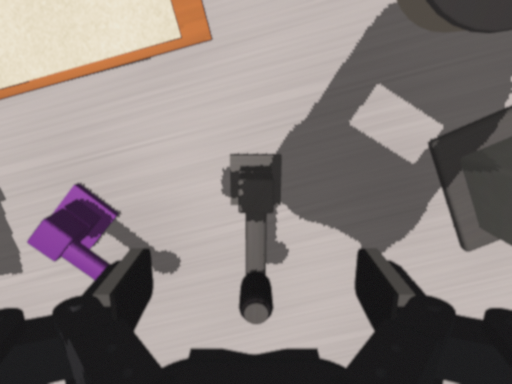

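Call:
move_arm:
  moves:
    - [0.5,1,40,0]
    - [0.5,1,80,0]
    - [0.5,1,110,0]
    - [0.5,1,125,0]
    - [0.5,1,130.5,0]
    - [0.5,1,130.5,0]
    - [0.5,1,130.5,0]

```text
time_s: 14.55
position: [0.4825, -0.3109, 0.0209]
tool_rot: [[-0.969, 0.247, 0.001], [0.247, 0.969, -0.001], [-0.002, -0.001, -1.0]]
ft_force: [0.6, -0.1, 0.4]
grip_width: 0.0856
```

Call:
move_arm:
  moves:
    - [0,0,0,0]
    - [0,0,0,0]
    - [0,0,0,0]
    - [0,0,0,0]
    - [0,0,0,0]
    - [0,0,0,0]
    - [0,0,0,0]
    - [0,0,0,0]
    - [0,0,0,0]
    - [0,0,0,0]
  grip: 1
  grip_force: 60

```text
time_s: 15.55
position: [0.4822, -0.3106, 0.0202]
tool_rot: [[-0.969, 0.247, 0.0], [0.247, 0.969, -0.0], [-0.001, -0.0, -1.0]]
ft_force: [0.7, 0.0, 4.7]
grip_width: 0.0253
```

Call:
move_arm:
  moves:
    - [0,0,-15,0]
    - [0,0,-60,0]
    - [0,0,-110,0]
    - [0,0,-145,0]
    - [0,0,-160,0]
    - [0,0,-160,0]
    - [0,0,-160,0]

```text
time_s: 16.25
position: [0.4816, -0.31, 0.1783]
tool_rot: [[-0.969, 0.247, -0.002], [0.247, 0.969, 0.002], [0.002, 0.001, -1.0]]
ft_force: [0.8, 0.1, -4.0]
grip_width: 0.0256
```

```bash
python3 look.py f1; python3 - <<'E'
from h import *
s=env.observe(); R=s['tool_rot']
print(s['position'],np.degrees(np.arctan2(R[1,0],R[0,0])),s['ft_force'],s['wrist_torque'])
im=env.get_image('side');cv2.imwrite('pics/f1s.png',cv2.resize(im[60:210,200:350,::-1],None,fx=3.6,fy=3.6))
E
```

```text
16.25 [ 0.4816 -0.31    0.1783] [-0.9689  0.2473  0.0023] [-0.1  1.   0.8  0.   0.1  0.1] [ -44.6   26.5   75.6   -0.    78.  -120.3]
[ 0.4815 -0.3099  0.1779] 165.68213350482424 [ 0.2161  0.0001 -3.8371] [0.0077 0.0592 0.006 ]
```

View pics/f1.png

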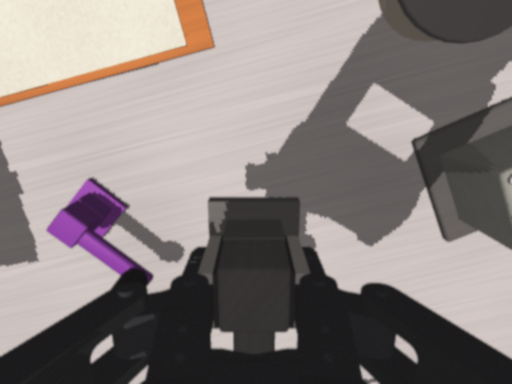

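View pics/f1s.png

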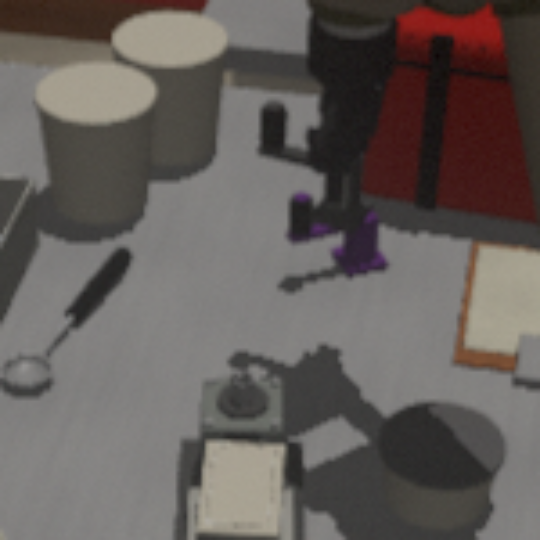

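```bash
python3 - <<'E'
import cv2
im=cv2.imread('pics/f1.png')[180:350,195:315]
cv2.imwrite('pics/f1z.png',cv2.convertScaleAbs(cv2.resize(im,None,fx=3.5,fy=3.5,interpolation=cv2.INTER_CUBIC),alpha=2.5))
from h import *
s=env.observe(); cm=cam('wrist',s); R=s['tool_rot']
f=lambda c,z:(R.T@(unproj(cm,c[0],c[1],s['position'][2]+z)-s['position'])*1000).round(2)
for z in (-.012,): print(f((208,198),z),f((299.5,198),z))
print('blocktop',f((216,330),.038),f((293,330),.038))
E
```

```text
[ 23.74 -22.31  12.03] [23.68 21.28 12.12]
blocktop [-11.45 -14.27 -38.07] [-11.52  13.67 -38.01]
```

View pics/f1z.png

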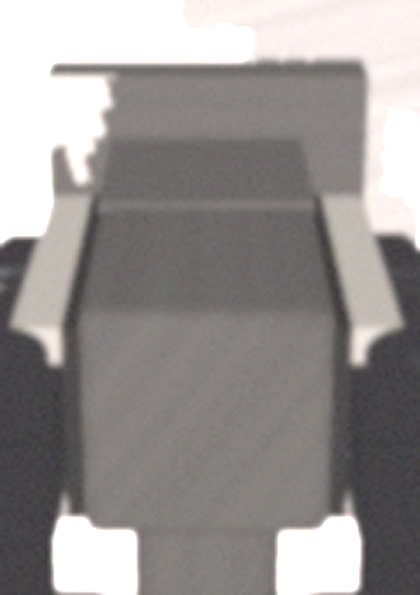

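Call:
move_arm:
  moves:
    - [0.5,40,0,0.1]
    - [1,80,0,0.2]
    - [1,120,0,0.3]
    - [1,160,0,0.4]
    - [1.7,190,0,0.4745]
    - [1.7,205,0,0.4745]
    - [1.7,212.2,0,0.4745]
    - [1.7,212.2,0,0.4745]
    - [1.7,212.2,0,0.4745]
    - [1.7,212.2,0,0.4745]

```text
time_s: 17.35
position: [0.5327, -0.1056, 0.1796]
tool_rot: [[-0.748, 0.663, -0.0], [0.663, 0.748, -0.0], [0.0, -0.0, -1.0]]
ft_force: [0.1, -0.0, -3.2]
grip_width: 0.0254
```

```bash
cat > tgt.py <<'E'
from h import *
import sys
x,y,a=map(float,sys.argv[1:4])
s=env.observe(); R=s['tool_rot']
print(s['time_s'],s['position'],np.degrees(np.arctan2(R[1,0],R[0,0])),s['ft_force'],s['wrist_torque'],s['grip_width'])
print('need tool mm',R.T@(np.array([x,y,s['position'][2]])-s['position'])*1000,'spin',-np.radians(a-np.degrees(np.arctan2(R[1,0],R[0,0]))))
E
python3 tgt.py .5323 -.1039 138.5; python3 look.py g1; python3 - <<'E'
from h import *
im=env.get_image('side');cv2.imwrite('pics/g1s.png',cv2.resize(im[100:220,200:330,::-1],None,fx=4.5,fy=4.5))
E
```

```text
17.35 [ 0.5327 -0.1056  0.1796] 138.43858508621005 [ 0.096  -0.0257 -3.2241] [ 0.0702  0.08   -0.0048] 0.025411101461535485
need tool mm [ 1.4349  0.9741 -0.0001] spin -0.0010718924554630272
17.35 [ 0.5327 -0.1056  0.1796] [-0.7482  0.6634  0.0001] [ 0.2 -0.  -0.   0.   0.   0.3] [-23.7  23.6  80.5  -0.   76.  -72.1]
```

View pics/g1.png

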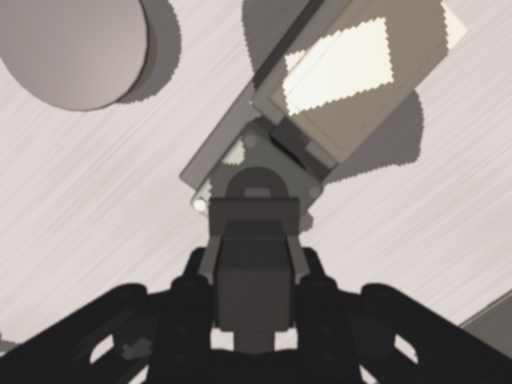

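View pics/g1s.png

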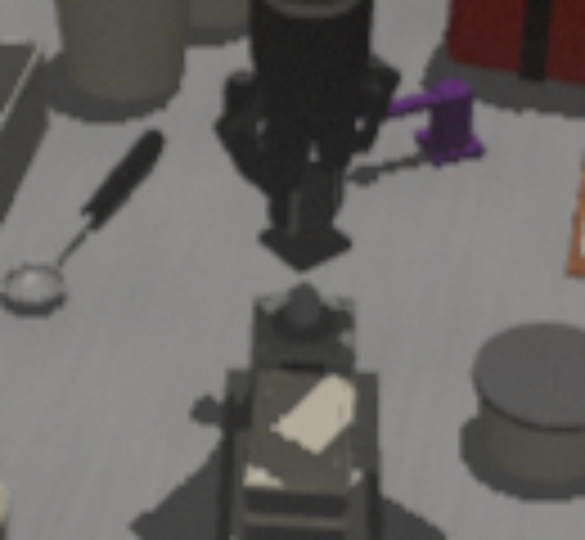

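```bash
python3 - <<'E'
from h import *
im=cv2.imread('pics/g1.png')[110:220,190:330]
cv2.imwrite('pics/g1z.png',cv2.convertScaleAbs(cv2.resize(im,None,fx=5,fy=5,interpolation=cv2.INTER_CUBIC),alpha=2.2))
E
```

```text
(no output)
```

View pics/g1z.png

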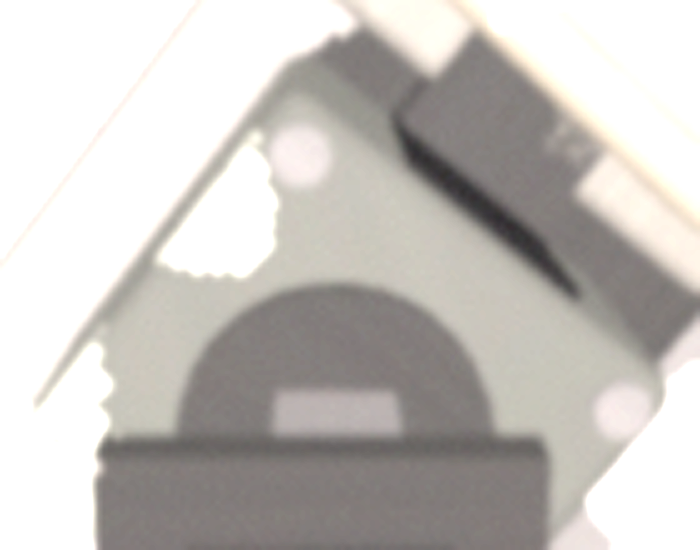

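```bash
python3 - <<'E'
from h import *
s=env.observe(); cm=cam('wrist',s); R=s['tool_rot']
f=lambda c,z:(R.T@(unproj(cm,c[0]/5+190-.5,c[1]/5+110-.5,z)-s['position'])*1000).round(2)
print('shaft face',f((273,389),.1),f((398,389),.1))
print('collar top',f((336,283),.1),'L',f((178,430),.1),'R',f((493,430),.1))
u=s['position'][2]-.020
print('flange',f((100,455),u+.008),f((547,455),u+.008),f((105,438),u),f((543,438),u))
E
```

```text
shaft face [11.03 -7.39 79.77] [11.01  9.54 79.77]
collar top [25.6   1.12 79.77] L [  5.26 -20.39  79.77] R [ 5.23 22.56 79.77]
flange [ 22.15 -21.97  12.  ] [22.11 20.69 12.  ] [ 21.51 -22.49  20.  ] [21.48 21.33 20.  ]
```

Call:
move_arm:
  moves:
    - [2.6,1.4,15,0]
    - [2.6,1.4,25,0]
    - [2.6,1.4,28,0]
    - [2.6,1.4,28,0]
    - [2.6,1.4,28,0]

```text
time_s: 17.95
position: [0.5321, -0.1019, 0.1522]
tool_rot: [[-0.749, 0.663, 0.001], [0.663, 0.749, -0.0], [-0.001, 0.0, -1.0]]
ft_force: [-0.1, -0.3, -3.6]
grip_width: 0.0257
```

```bash
python3 tgt.py .5323 -.1039 138.5; python3 look.py g2; python3 - <<'E'
from h import *
im=cv2.imread('pics/g2.png')[110:270,190:330]
cv2.imwrite('pics/g2z.png',cv2.convertScaleAbs(cv2.resize(im,None,fx=3.7,fy=3.7,interpolation=cv2.INTER_CUBIC),alpha=2.2))
im=env.get_image('side');cv2.imwrite('pics/g2s.png',cv2.resize(im[130:200,230:310,::-1],None,fx=7,fy=7))
E
```

```text
17.95 [ 0.5321 -0.1019  0.1522] 138.49451837528085 [-0.1214 -0.2664 -3.6321] [ 0.0461  0.0254 -0.0065] 0.02571364002801336
need tool mm [-1.4593 -1.37    0.0006] spin -9.567239970792022e-05
17.95 [ 0.5321 -0.1019  0.1522] [-0.7489  0.6627 -0.0006] [-0.  -0.2 -0.1 -0.  -0.   0.1] [-23.4  25.   83.1  -0.   71.8 -71.9]
```

View pics/g2z.png

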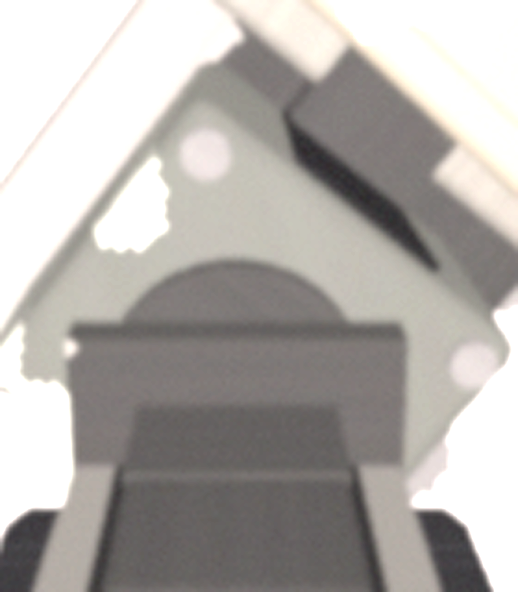

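View pics/g2s.png

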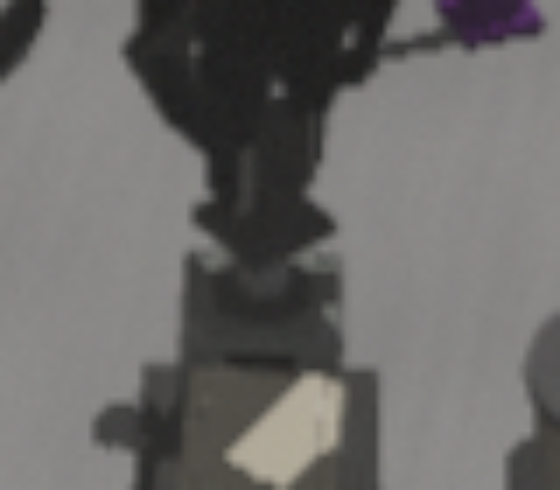

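```bash
python3 - <<'E'
from h import *
s=env.observe(); cm=cam('wrist',s); R=s['tool_rot']
f=lambda c,z:(R.T@(unproj(cm,c[0]/3.7+190-.5,c[1]/3.7+110-.5,z)-s['position'])*1000).round(2)
u=s['position'][2]-.020
print('collar top',f((237,258),.1),f((125,322),.1),f((350,322),.1))
print('flange',f((72,338),u+.008),f((405,338),u+.008),f((76,325),u),f((402,325),u))
E
```

```text
collar top [23.08 -0.96 52.3 ] [ 12.47 -19.09  52.31] [12.44 17.31 52.32]
flange [ 21.98 -22.23  11.97] [21.94 20.72 11.98] [ 21.39 -22.72  19.97] [21.35 21.36 19.99]
```

Call:
move_arm:
  moves:
    - [0.6,0,3,0]
    - [0.6,0,6,0]
    - [0.6,0,9,0]
    - [0.6,0,11,0]
    - [0.6,0,13,0]
    - [0.6,0,13,0]

```text
time_s: 18.65
position: [0.5314, -0.1013, 0.1385]
tool_rot: [[-0.749, 0.663, -0.0], [0.663, 0.749, 0.0], [0.0, -0.0, -1.0]]
ft_force: [0.4, -1.0, -3.9]
grip_width: 0.0254
```

Call:
move_arm:
  moves:
    - [0,0,4,0]
    - [0,0,8,0]
    - [0,0,11,0]
    - [0,0,14,0]
    - [0,0,14,0]

```text
time_s: 19.15
position: [0.5314, -0.1013, 0.1244]
tool_rot: [[-0.749, 0.663, -0.0], [0.663, 0.749, 0.0], [0.0, -0.0, -1.0]]
ft_force: [0.8, -0.3, -3.9]
grip_width: 0.0253
```

Call:
move_arm:
  moves:
    - [0,0,2,0]
    - [0,0,3,0]
    - [0,0,4,0]
    - [0,0,4,0]

```text
time_s: 19.55
position: [0.5314, -0.1013, 0.1208]
tool_rot: [[-0.749, 0.663, 0.0], [0.663, 0.749, -0.0], [-0.0, -0.0, -1.0]]
ft_force: [1.1, -0.6, -4.3]
grip_width: 0.0257
```

Call:
move_arm:
  moves:
    - [0,0,1,0]
    - [0,0,2,0]
    - [0,0,2,0]

```text
time_s: 19.85
position: [0.5315, -0.1013, 0.1202]
tool_rot: [[-0.749, 0.662, 0.001], [0.662, 0.749, -0.001], [-0.001, 0.0, -1.0]]
ft_force: [-2.7, 0.5, 8.6]
grip_width: 0.0253
```

Call:
move_arm:
  moves:
    - [0,0,-1,0]
    - [0,0,-1,0]
    - [0,0,-1,0]
    - [0,0,-1,0]
    - [0,0,-1,0]
    - [0,0,-1,0]
    - [0,0,-1,0]
  grip: 0

```text
time_s: 20.55
position: [0.5314, -0.1012, 0.1198]
tool_rot: [[-0.749, 0.663, -0.0], [0.663, 0.749, 0.0], [0.0, -0.0, -1.0]]
ft_force: [0.3, -0.8, 0.5]
grip_width: 0.0855
```

Call:
move_arm:
  moves:
    - [0,0,-20,0]
    - [0,0,-60,0]
    - [0,0,-105,0]
    - [-45,0,-125,0]
    - [-90,0,-130,0]
    - [-90,0,-130,0]
    - [-90,0,-130,0]
    - [-90,0,-130,0]

```text
time_s: 21.35
position: [0.5982, -0.1602, 0.2495]
tool_rot: [[-0.749, 0.662, -0.001], [0.662, 0.749, 0.001], [0.001, -0.0, -1.0]]
ft_force: [-0.2, -0.7, -0.5]
grip_width: 0.0852
```

```bash
python3 look.py i1 handle hub; python3 - <<'E'
from h import *
s=env.observe(); cm=cam('wrist',s)
for r in env.tip_of('wrist','handle')[:2]: print(r, unproj(cm,r['point'][1],r['point'][0],.1755))
for r in env.tip_of('wrist','hub')[:2]: print(r, unproj(cm,r['point'][1],r['point'][0],.142))
im=env.get_image('side');cv2.imwrite('pics/i1s.png',cv2.resize(im[120:250,210:330,::-1],None,fx=4.5,fy=4.5))
E
```

```text
21.35 [ 0.5982 -0.1602  0.2495] [-0.7492  0.6623  0.0012] [ 0.4 -0.7  0.1  0.   0.  -0.1] [-25.9  28.4  60.4   0.   91.3 -74.5]
tip handle 0.76 [293.1  20.5] [ 0.5308 -0.4301]
tip handle 0.64 [177.5 257. ] [ 0.6023 -0.1609]
tip hub 0.57 [ 68.3 252.7] [ 0.5241 -0.0971]
tip hub 0.31 [ 71.  250.9] [ 0.5248 -0.1001]
{'point': [293.1, 20.5], 'conf': 0.76} [ 0.5358 -0.3316  0.1755]
{'point': [177.5, 257.0], 'conf': 0.64} [ 0.5849 -0.1466  0.1755]
{'point': [68.3, 252.7], 'conf': 0.57} [ 0.5305 -0.1023  0.142 ]
{'point': [71.0, 250.9], 'conf': 0.31} [ 0.531  -0.1044  0.142 ]
```

View pics/i1.png

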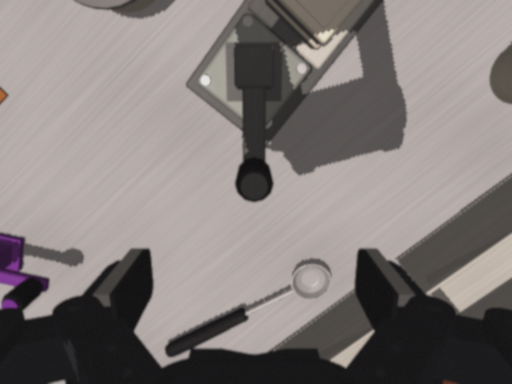

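View pics/i1s.png

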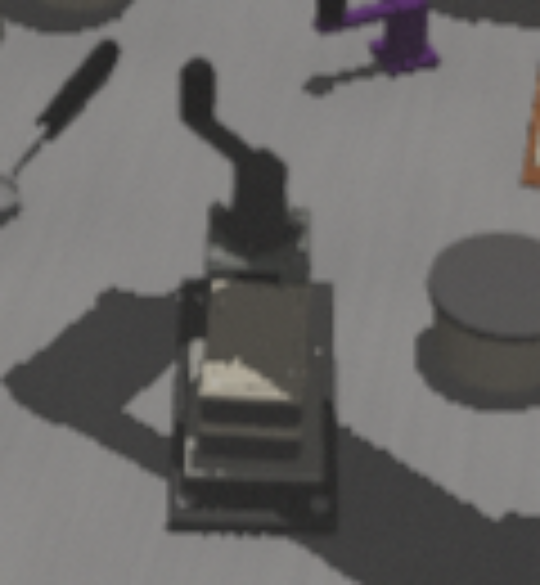

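```bash
python3 - <<'E'
from h import *
s=env.observe(); cm=cam('wrist',s);R=s['tool_rot']
im=cv2.imread('pics/i1.png')[20:210,180:330]
cv2.imwrite('pics/i1z.png',cv2.convertScaleAbs(cv2.resize(im,None,fx=3.1,fy=3.1,interpolation=cv2.INTER_CUBIC),alpha=2.5))
for c,z in (((254,180),.1935),((255,66),.158)):
    p=unproj(cm,*c,z); print(p,R.T@(p-s['position'])*1000)
E
```

```text
[ 0.5819 -0.1467  0.1935] [21.6014 -0.6959 56.58  ]
[ 0.5317 -0.1014  0.158 ] [89.2651  0.0249 92.0682]
```

View pics/i1z.png

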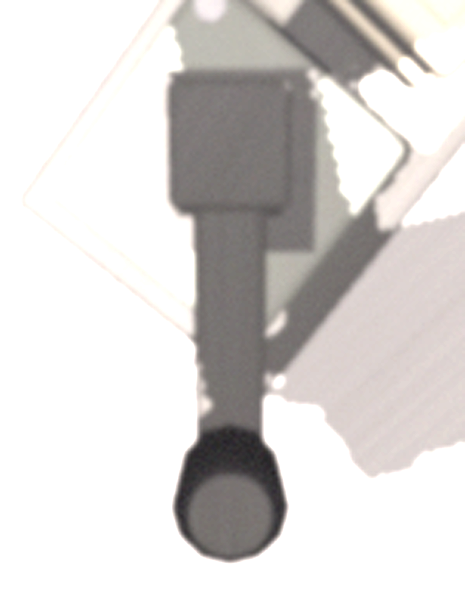

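Call:
move_arm:
  moves:
    - [19,-0.5,0,0]
    - [19,-0.5,30,0]
    - [19,-0.5,60,0]
    - [19,-0.5,80,0]
    - [19,-0.5,86,0]
    - [19,-0.5,86,0]
    - [19,-0.5,86,0]

```text
time_s: 22.35
position: [0.5848, -0.1488, 0.1651]
tool_rot: [[-0.749, 0.663, 0.002], [0.663, 0.749, -0.001], [-0.002, 0.001, -1.0]]
ft_force: [-0.6, -0.6, -0.4]
grip_width: 0.0851
```

Call:
move_arm:
  moves:
    - [0,0,0,0]
    - [0,0,0,0]
    - [0,0,0,0]
    - [0,0,0,0]
    - [0,0,0,0]
    - [0,0,0,0]
    - [0,0,0,0]
    - [0,0,0,0]
    - [0,0,0,0]
    - [0,0,0,0]
  grip: 1
  grip_force: 30

```text
time_s: 23.35
position: [0.5844, -0.1488, 0.164]
tool_rot: [[-0.749, 0.663, 0.001], [0.663, 0.749, -0.0], [-0.001, 0.0, -1.0]]
ft_force: [0.7, -1.5, 3.3]
grip_width: 0.023
```

```bash
python3 tgt.py .5838 -.1477 138.5; python3 - <<'E'
from h import *
im=env.get_image('side');cv2.imwrite('pics/j1s.png',cv2.resize(im[80:210,200:330,::-1],None,fx=4.5,fy=4.5))
E
```

```text
23.35 [ 0.5844 -0.1488  0.164 ] 138.49924646622156 [ 0.6817 -1.4902  3.3444] [-0.1852 -0.0509 -0.0252] 0.02298438171160725
need tool mm [ 1.1876  0.4019 -0.0007] spin -1.3151645458703773e-05
```

View pics/j1s.png

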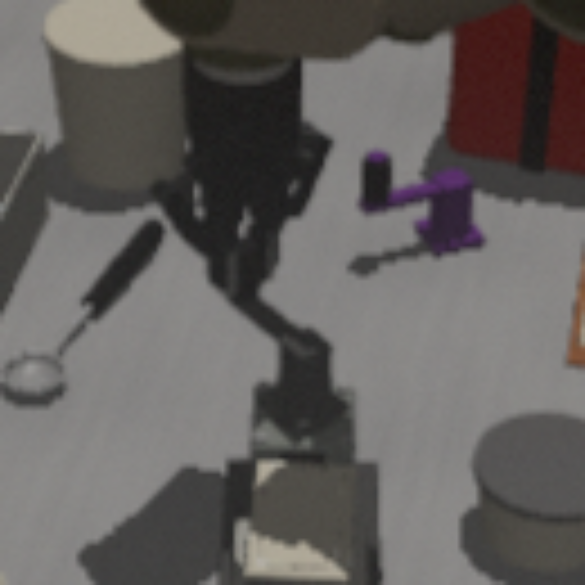

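```bash
cat > circ.py <<'E'
import sys,json,math
a,b,n=float(sys.argv[1]),float(sys.argv[2]),int(sys.argv[3]); h=int(sys.argv[4]) if len(sys.argv)>4 else 0
f=lambda t:(70-70*math.cos(math.radians(t)),-70*math.sin(math.radians(t)))
x0,y0=f(a); r=[]
for i in range(1,n+1):
    x,y=f(a+(b-a)*i/n); r.append([round(x-x0,1),round(y-y0,1),0,0])
r+= [r[-1]]*h
print(json.dumps(r))
E
python3 circ.py 0 60 8 1; python3 circ.py 60 240 18 1;python3 circ.py 240 440 20
```

```text
[[0.6, -9.1, 0, 0], [2.4, -18.1, 0, 0], [5.3, -26.8, 0, 0], [9.4, -35.0, 0, 0], [14.5, -42.6, 0, 0], [20.5, -49.5, 0, 0], [27.4, -55.5, 0, 0], [35.0, -60.6, 0, 0], [35.0, -60.6, 0, 0]]
[[11.1, -5.2, 0, 0], [22.8, -8.3, 0, 0], [35.0, -9.4, 0, 0], [47.2, -8.3, 0, 0], [58.9, -5.2, 0, 0], [70.0, -0.0, 0, 0], [80.0, 7.0, 0, 0], [88.6, 15.6, 0, 0], [95.6, 25.6, 0, 0], [100.8, 36.7, 0, 0], [103.9, 48.5, 0, 0], [105.0, 60.6, 0, 0], [103.9, 72.8, 0, 0], [100.8, 84.6, 0, 0], [95.6, 95.6, 0, 0], [88.6, 105.6, 0, 0], [80.0, 114.2, 0, 0], [70.0, 121.2, 0, 0], [70.0, 121.2, 0, 0]]
[[-11.1, 5.2, 0, 0], [-22.8, 8.3, 0, 0], [-35.0, 9.4, 0, 0], [-47.2, 8.3, 0, 0], [-58.9, 5.2, 0, 0], [-70.0, 0.0, 0, 0], [-80.0, -7.0, 0, 0], [-88.6, -15.6, 0, 0], [-95.6, -25.6, 0, 0], [-100.8, -36.7, 0, 0], [-103.9, -48.5, 0, 0], [-105.0, -60.6, 0, 0], [-103.9, -72.8, 0, 0], [-100.8, -84.6, 0, 0], [-95.6, -95.6, 0, 0], [-88.6, -105.6, 0, 0], [-80.0, -114.2, 0, 0], [-70.0, -121.2, 0, 0], [-58.9, -126.4, 0, 0], [-47.2, -129.6, 0, 0]]
```

Call:
move_arm:
  moves:
    - [0.6,-9.1,0,0]
    - [2.4,-18.1,0,0]
    - [5.3,-26.8,0,0]
    - [9.4,-35.0,0,0]
    - [14.5,-42.6,0,0]
    - [20.5,-49.5,0,0]
    - [27.4,-55.5,0,0]
    - [35.0,-60.6,0,0]
    - [35.0,-60.6,0,0]

```text
time_s: 24.3
position: [0.5162, -0.1709, 0.164]
tool_rot: [[-0.749, 0.663, -0.002], [0.663, 0.749, -0.0], [0.001, -0.001, -1.0]]
ft_force: [-1.6, -3.9, 5.3]
grip_width: 0.0231
```

```bash
python3 - <<'E'
from h import *
s=env.observe(); print(s['time_s'],s['position'],s['ft_force'],s['wrist_torque'],s['grip_width'])
a=np.radians(-41.5-60); print(np.array([.5314,-.1015])+.07*np.array([np.cos(a),np.sin(a)]))
im=env.get_image('side');cv2.imwrite('pics/j2s.png',cv2.resize(im[80:220,200:340,::-1],None,fx=4,fy=4))
E
```

```text
24.3 [ 0.5162 -0.1709  0.164 ] [-1.638  -3.8884  5.3019] [-0.6545  0.2133  0.0115] 0.023080078829707293
[ 0.5174 -0.1701]
```

View pics/j2s.png

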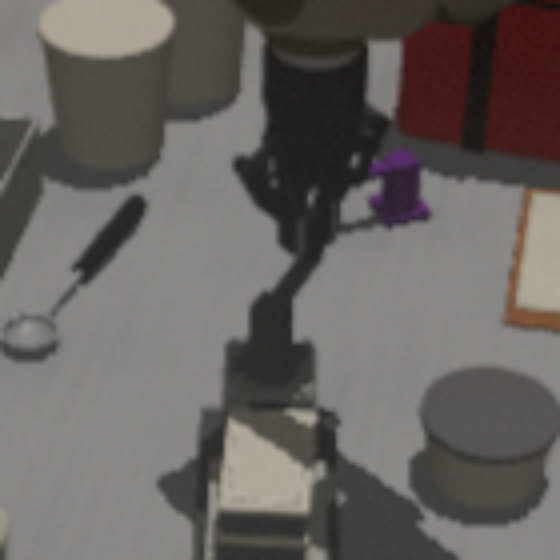

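Turning cleanly with small forces (about 4 N sideways). I'll continue the winding.

Call:
move_arm:
  moves:
    - [11.1,-5.2,0,0]
    - [22.8,-8.3,0,0]
    - [35.0,-9.4,0,0]
    - [47.2,-8.3,0,0]
    - [58.9,-5.2,0,0]
    - [70.0,0.0,0,0]
    - [80.0,7.0,0,0]
    - [88.6,15.6,0,0]
    - [95.6,25.6,0,0]
    - [100.8,36.7,0,0]
    - [103.9,48.5,0,0]
    - [105.0,60.6,0,0]
    - [103.9,72.8,0,0]
    - [100.8,84.6,0,0]
    - [95.6,95.6,0,0]
    - [88.6,105.6,0,0]
    - [80.0,114.2,0,0]
    - [70.0,121.2,0,0]
    - [70.0,121.2,0,0]

```text
time_s: 26.25
position: [0.5452, -0.0329, 0.1634]
tool_rot: [[-0.75, 0.662, -0.004], [0.662, 0.75, 0.0], [0.003, -0.002, -1.0]]
ft_force: [-1.0, -1.0, 5.6]
grip_width: 0.0227
```

```bash
python3 - <<'E'
from h import *
s=env.observe(); print(s['time_s'],s['position'],s['ft_force'],s['wrist_torque'],s['grip_width'])
a=np.radians(-41.5-240); print(np.array([.5314,-.1015])+.07*np.array([np.cos(a),np.sin(a)]))
im=env.get_image('side');cv2.imwrite('pics/j3s.png',cv2.resize(im[80:260,180:340,::-1],None,fx=3.3,fy=3.3))
E
```

```text
26.25 [ 0.5452 -0.0329  0.1634] [-0.9888 -0.9686  5.6121] [-0.4618  0.173   0.0226] 0.02267676141117667
[ 0.5454 -0.0329]
```

View pics/j3s.png

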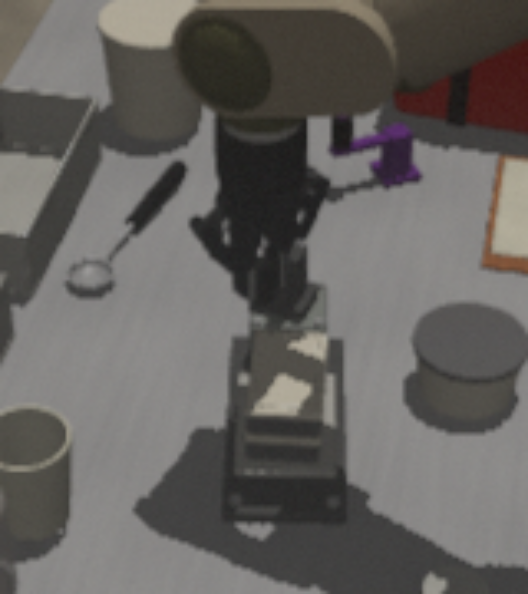

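Call:
move_arm:
  moves:
    - [-11.1,5.2,0,0]
    - [-22.8,8.3,0,0]
    - [-35.0,9.4,0,0]
    - [-47.2,8.3,0,0]
    - [-58.9,5.2,0,0]
    - [-70.0,0.0,0,0]
    - [-80.0,-7.0,0,0]
    - [-88.6,-15.6,0,0]
    - [-95.6,-25.6,0,0]
    - [-100.8,-36.7,0,0]
    - [-103.9,-48.5,0,0]
    - [-105.0,-60.6,0,0]
    - [-103.9,-72.8,0,0]
    - [-100.8,-84.6,0,0]
    - [-95.6,-95.6,0,0]
    - [-88.6,-105.6,0,0]
    - [-80.0,-114.2,0,0]
    - [-70.0,-121.2,0,0]
    - [-58.9,-126.4,0,0]
    - [-47.2,-129.6,0,0]

```text
time_s: 28.3
position: [0.4946, -0.1619, 0.164]
tool_rot: [[-0.749, 0.663, -0.0], [0.663, 0.749, -0.001], [-0.0, -0.001, -1.0]]
ft_force: [3.1, -3.3, 3.7]
grip_width: 0.0229
```

```bash
python3 - <<'E'
from h import *
s=env.observe(); print(s['time_s'],s['position'],s['ft_force'],s['wrist_torque'],s['grip_width'])
a=np.radians(-41.5-440); print(np.array([.5314,-.1015])+.07*np.array([np.cos(a),np.sin(a)]))
im=env.get_image('side');cv2.imwrite('pics/j4s.png',cv2.resize(im[80:260,180:340,::-1],None,fx=3.3,fy=3.3))
E
python3 circ.py 440 640 20; python3 circ.py 640 770 14; python3 circ.py 770 796 5 1
```

```text
28.3 [ 0.4946 -0.1619  0.164 ] [ 3.125  -3.2991  3.68  ] [-0.4617 -0.4682 -0.0049] 0.022881926122518135
[ 0.4948 -0.1612]
[[12.2, -1.1, 0, 0], [24.3, 0.0, 0, 0], [36.1, 3.2, 0, 0], [47.2, 8.3, 0, 0], [57.2, 15.3, 0, 0], [65.8, 23.9, 0, 0], [72.8, 33.9, 0, 0], [77.9, 45.0, 0, 0], [81.1, 56.8, 0, 0], [82.2, 68.9, 0, 0], [81.1, 81.1, 0, 0], [77.9, 92.9, 0, 0], [72.8, 103.9, 0, 0], [65.8, 113.9, 0, 0], [57.2, 122.6, 0, 0], [47.2, 129.6, 0, 0], [36.1, 134.7, 0, 0], [24.3, 137.9, 0, 0], [12.2, 138.9, 0, 0], [0.0, 137.9, 0, 0]]
[[-11.0, -2.9, 0, 0], [-21.3, -7.5, 0, 0], [-30.8, -13.7, 0, 0], [-39.2, -21.3, 0, 0], [-46.2, -30.2, 0, 0], [-51.7, -40.1, 0, 0], [-55.5, -50.8, 0, 0], [-57.5, -62.0, 0, 0], [-57.7, -73.3, 0, 0], [-56.1, -84.5, 0, 0], [-52.7, -95.3, 0, 0], [-47.6, -105.4, 0, 0], [-40.9, -114.6, 0, 0], [-32.8, -122.6, 0, 0]]
[[5.0, -3.9, 0, 0], [10.4, -7.2, 0, 0], [16.1, -10.1, 0, 0], [22.0, -12.5, 0, 0], [28.1, -14.3, 0, 0], [28.1, -14.3, 0, 0]]
```

View pics/j4s.png

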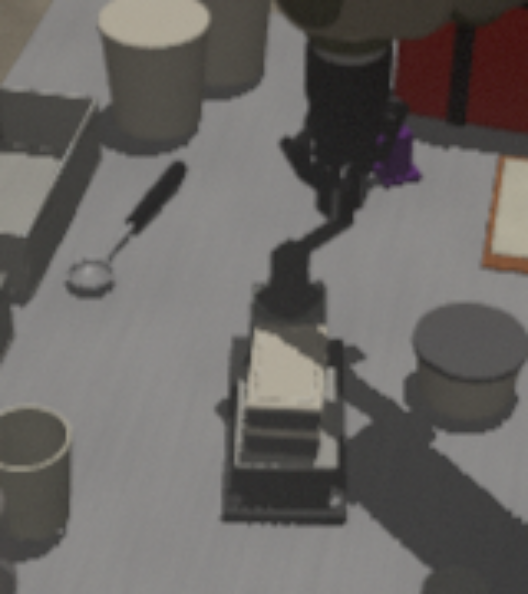

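The platform is rising, the boxes are still stacked and the crank is still seated.

Call:
move_arm:
  moves:
    - [12.2,-1.1,0,0]
    - [24.3,0.0,0,0]
    - [36.1,3.2,0,0]
    - [47.2,8.3,0,0]
    - [57.2,15.3,0,0]
    - [65.8,23.9,0,0]
    - [72.8,33.9,0,0]
    - [77.9,45.0,0,0]
    - [81.1,56.8,0,0]
    - [82.2,68.9,0,0]
    - [81.1,81.1,0,0]
    - [77.9,92.9,0,0]
    - [72.8,103.9,0,0]
    - [65.8,113.9,0,0]
    - [57.2,122.6,0,0]
    - [47.2,129.6,0,0]
    - [36.1,134.7,0,0]
    - [24.3,137.9,0,0]
    - [12.2,138.9,0,0]
    - [0.0,137.9,0,0]

```text
time_s: 30.35
position: [0.5859, -0.0564, 0.1637]
tool_rot: [[-0.75, 0.661, -0.004], [0.661, 0.75, 0.003], [0.005, -0.0, -1.0]]
ft_force: [-2.3, 5.5, 7.0]
grip_width: 0.0228
```

Call:
move_arm:
  moves:
    - [-11.0,-2.9,0,0]
    - [-21.3,-7.5,0,0]
    - [-30.8,-13.7,0,0]
    - [-39.2,-21.3,0,0]
    - [-46.2,-30.2,0,0]
    - [-51.7,-40.1,0,0]
    - [-55.5,-50.8,0,0]
    - [-57.5,-62.0,0,0]
    - [-57.7,-73.3,0,0]
    - [-56.1,-84.5,0,0]
    - [-52.7,-95.3,0,0]
    - [-47.6,-105.4,0,0]
    - [-40.9,-114.6,0,0]
    - [-32.8,-122.6,0,0]

```text
time_s: 31.75
position: [0.5305, -0.1726, 0.1643]
tool_rot: [[-0.749, 0.663, 0.002], [0.663, 0.749, -0.002], [-0.003, 0.0, -1.0]]
ft_force: [3.2, -5.3, 3.8]
grip_width: 0.0231
```

```bash
python3 - <<'E'
from h import *
s=env.observe(); print(s['time_s'],s['position'],s['ft_force'],s['wrist_torque'],s['grip_width'])
a=np.radians(-41.5-770); print(np.array([.5314,-.1015])+.07*np.array([np.cos(a),np.sin(a)]))
E
for a in 770 778 786 794 802; do python3 circ.py $a $((a+8)) 2 1; done
```

```text
31.75 [ 0.5305 -0.1726  0.1643] [ 3.1611 -5.2573  3.7913] [-0.8418 -0.6377 -0.0132] 0.023116677224916206
[ 0.5296 -0.1715]
[[3.9, -3.0, 0, 0], [7.9, -5.7, 0, 0], [7.9, -5.7, 0, 0]]
[[4.2, -2.4, 0, 0], [8.6, -4.6, 0, 0], [8.6, -4.6, 0, 0]]
[[4.5, -1.8, 0, 0], [9.2, -3.3, 0, 0], [9.2, -3.3, 0, 0]]
[[4.7, -1.2, 0, 0], [9.6, -2.0, 0, 0], [9.6, -2.0, 0, 0]]
[[4.9, -0.5, 0, 0], [9.7, -0.7, 0, 0], [9.7, -0.7, 0, 0]]
```

Call:
move_arm:
  moves:
    - [3.9,-3.0,0,0]
    - [7.9,-5.7,0,0]
    - [7.9,-5.7,0,0]

```text
time_s: 32.05
position: [0.5201, -0.1714, 0.1643]
tool_rot: [[-0.749, 0.663, 0.0], [0.663, 0.749, -0.002], [-0.001, -0.001, -1.0]]
ft_force: [-1.0, -6.7, 5.6]
grip_width: 0.0229
```

Call:
move_arm:
  moves:
    - [4.2,-2.4,0,0]
    - [8.6,-4.6,0,0]
    - [8.6,-4.6,0,0]

```text
time_s: 32.35
position: [0.5105, -0.169, 0.1642]
tool_rot: [[-0.749, 0.663, -0.0], [0.663, 0.749, -0.002], [-0.001, -0.001, -1.0]]
ft_force: [-0.5, -7.2, 5.8]
grip_width: 0.023
```

Call:
move_arm:
  moves:
    - [4.5,-1.8,0,0]
    - [9.2,-3.3,0,0]
    - [9.2,-3.3,0,0]

```text
time_s: 32.65
position: [0.5013, -0.1652, 0.1642]
tool_rot: [[-0.749, 0.662, -0.001], [0.662, 0.749, -0.001], [-0.0, -0.002, -1.0]]
ft_force: [-1.2, -6.7, 5.9]
grip_width: 0.023
```

Call:
move_arm:
  moves:
    - [2.4,-0.6,0,0]
    - [4.7,-1.2,0,0]
    - [4.7,-1.2,0,0]

```text
time_s: 32.95
position: [0.4972, -0.1631, 0.1641]
tool_rot: [[-0.749, 0.662, -0.001], [0.662, 0.749, -0.001], [-0.0, -0.001, -1.0]]
ft_force: [-1.3, -6.3, 6.0]
grip_width: 0.0227
```

Call:
move_arm:
  moves:
    - [2.4,-0.4,0,0]
    - [4.9,-0.8,0,0]
    - [4.9,-0.8,0,0]

```text
time_s: 33.25
position: [0.493, -0.1605, 0.1641]
tool_rot: [[-0.749, 0.662, -0.001], [0.662, 0.749, -0.001], [-0.001, -0.001, -1.0]]
ft_force: [-0.6, -7.6, 6.3]
grip_width: 0.0229
```

Call:
move_arm:
  moves:
    - [2.4,-0.2,0,0]
    - [4.9,-0.4,0,0]
    - [4.9,-0.4,0,0]

```text
time_s: 33.55
position: [0.4905, -0.1585, 0.1646]
tool_rot: [[-0.749, 0.663, 0.003], [0.663, 0.749, -0.004], [-0.005, -0.001, -1.0]]
ft_force: [5.5, -10.1, 4.6]
grip_width: 0.0232
```

```bash
python3 - <<'E'
from h import *
im=env.get_image('side');cv2.imwrite('pics/k1s.png',cv2.resize(im[80:260,180:340,::-1],None,fx=3.3,fy=3.3))
E
```

```text
(no output)
```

View pics/k1s.png

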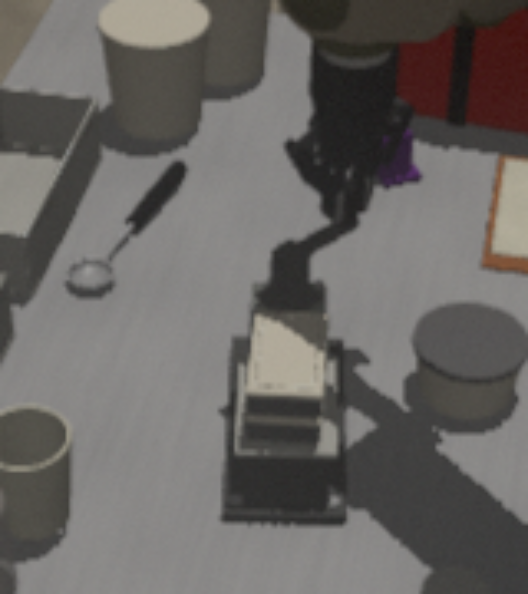

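Call:
move_arm:
  moves:
    - [1.2,0,0,0]
    - [2.4,0,0,0]
    - [2.4,0,0,0]

```text
time_s: 33.9
position: [0.4895, -0.1576, 0.1648]
tool_rot: [[-0.749, 0.663, 0.005], [0.663, 0.749, -0.005], [-0.007, -0.001, -1.0]]
ft_force: [7.5, -11.9, 2.9]
grip_width: 0.023
```

Call:
move_arm:
  moves:
    - [1.5,0.2,0,0]
    - [3,0.3,0,0]
    - [3,0.3,0,0]
    - [3,0.3,0,0]

```text
time_s: 34.3
position: [0.4878, -0.156, 0.1651]
tool_rot: [[-0.749, 0.663, 0.006], [0.663, 0.749, -0.007], [-0.009, -0.001, -1.0]]
ft_force: [8.1, -14.6, 4.1]
grip_width: 0.0228
```

Call:
move_arm:
  moves:
    - [-3,-0.3,0,0]
    - [-5.5,-0.3,0,0]
    - [-5.5,-0.3,0,0]
    - [-5.5,-0.3,0,0]

```text
time_s: 34.7
position: [0.4896, -0.1579, 0.1643]
tool_rot: [[-0.749, 0.663, 0.0], [0.663, 0.749, -0.002], [-0.001, -0.001, -1.0]]
ft_force: [-0.0, -7.7, 7.2]
grip_width: 0.023
```

Call:
move_arm:
  moves:
    - [0,0,0,0]
    - [0,0,0,0]
    - [0,0,0,0]
    - [0,0,0,0]
    - [0,0,0,0]
    - [0,0,0,0]
  grip: 0

```text
time_s: 35.3
position: [0.4893, -0.1576, 0.1637]
tool_rot: [[-0.749, 0.663, -0.0], [0.663, 0.749, 0.0], [0.0, 0.0, -1.0]]
ft_force: [-0.3, -0.2, -0.5]
grip_width: 0.0855
```

Call:
move_arm:
  moves:
    - [0,0,-30,0]
    - [0,0,-70,0]
    - [0,0,-105,0]
    - [-40,0,-105,0]
    - [-60,0,-105,0]
    - [-60,0,-105,0]
    - [-60,0,-105,0]
    - [-60,0,-105,0]

```text
time_s: 36.1
position: [0.5338, -0.1969, 0.2688]
tool_rot: [[-0.749, 0.662, -0.0], [0.662, 0.749, 0.0], [0.001, 0.0, -1.0]]
ft_force: [0.1, 0.8, 0.4]
grip_width: 0.0855
```

```bash
python3 look.py l1; cat > fin.py <<'E'
from ov import *
import sys
S=7
im=env.get_image('side')[:,:,::-1][140:225,230:310]
im=cv2.convertScaleAbs(cv2.resize(im,None,fx=S,fy=S,interpolation=cv2.INTER_CUBIC),alpha=1.6)
cv2.imwrite('pics/l1s0.png',im)
cm=cam('side');o=np.array([230,140])
wire(im,cm,(.512,.005),7,.073,.103,(0,255,0),S,o);wire(im,cm,(.512,.005),7,.103,.133,(0,0,255),S,o)
cv2.imwrite('pics/l1s.png',im)
cv2.imwrite('pics/l1t.png',env.get_image('top')[:,:,::-1])
E
python3 fin.py
```

```text
36.1 [ 0.5338 -0.1969  0.2688] [-0.7491  0.6624  0.0006] [ 0.1 -0.2 -0.   0.   0.  -0.1] [-32.2  22.5  67.1   0.   90.5 -80.7]
```

View pics/l1.png

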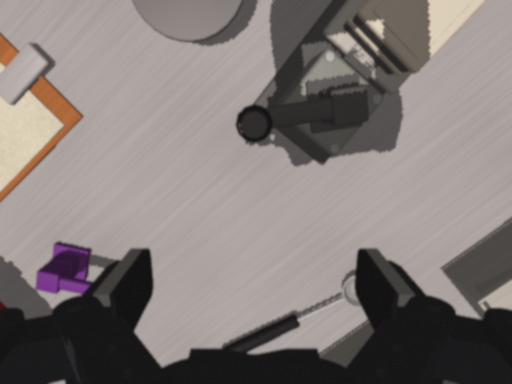

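View pics/l1s.png

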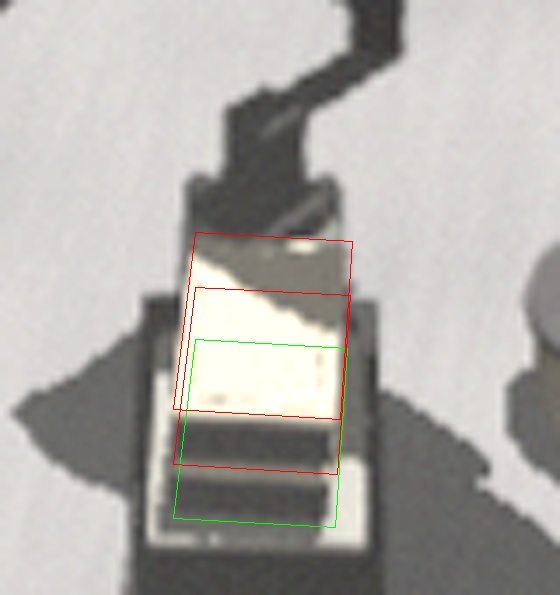

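View pics/l1t.png

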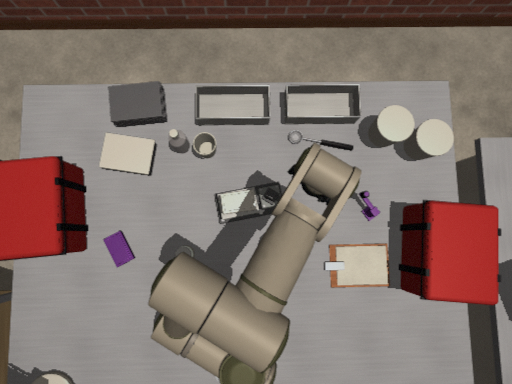

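Call:
move_arm:
  moves:
    - [24,40,0,0.1]
    - [48,80,0,0.2]
    - [72,120,0,0.3]
    - [96,160,0,0.4]
    - [120,200,0,0.5]
    - [145,241,0,0.6]
    - [145,241,30,0.698]
    - [145,241,30,0.698]
    - [145,241,30,0.698]
    - [145,241,30,0.698]

```text
time_s: 37.25
position: [0.5857, 0.0781, 0.2402]
tool_rot: [[-0.148, 0.989, 0.002], [0.989, 0.148, -0.0], [-0.0, 0.002, -1.0]]
ft_force: [0.7, 0.5, 0.2]
grip_width: 0.0852
```

```bash
python3 look.py m1
```

```text
37.25 [0.5857 0.0781 0.2402] [-0.1484  0.9889 -0.0005] [-0.3 -0.2 -0.1  0.1 -0.3  0.6] [ -3.9  25.6  66.7  -0.   87.6 -12.4]
```

View pics/m1.png

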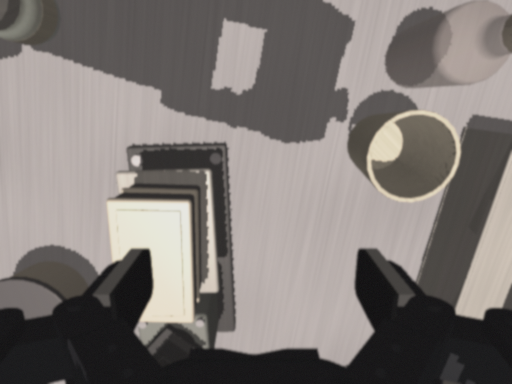

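```bash
python3 - <<'E'
from ov import *
s=env.observe(); cm=cam('wrist',s); S=4; o=np.array([95,160])
im=cv2.imread('pics/m1.png')[160:310,95:245]
im=cv2.convertScaleAbs(cv2.resize(im,None,fx=S,fy=S,interpolation=cv2.INTER_CUBIC),alpha=1.4)
cv2.imwrite('pics/m1a.png',im)
wire(im,cm,(.512,.005),7,.103,.103,(0,255,0),S,o);wire(im,cm,(.512,.005),7,.133,.133,(0,0,255),S,o)
cv2.imwrite('pics/m1z.png',im)
E
```

```text
(no output)
```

View pics/m1a.png

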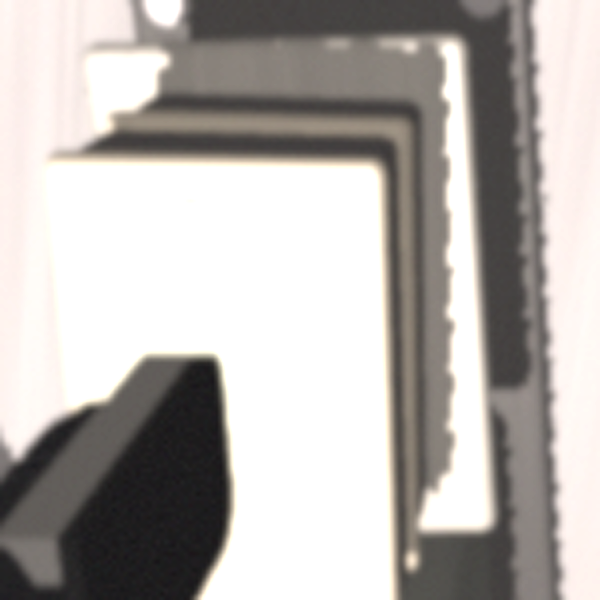

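View pics/m1z.png

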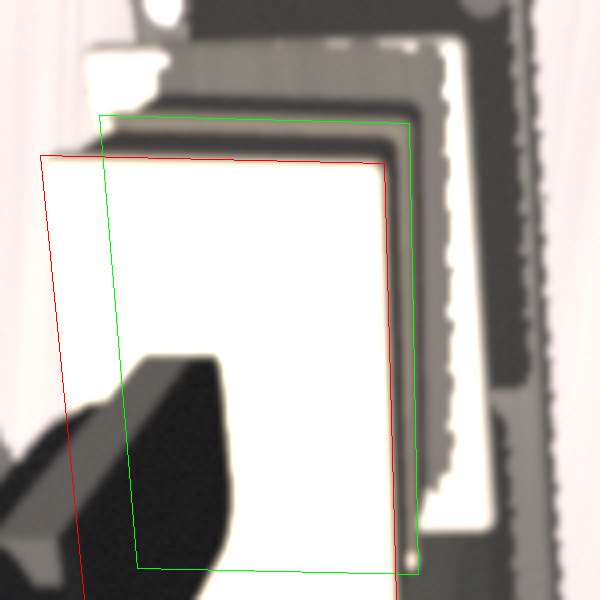

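```bash
python3 - <<'E'
from h import *
s=env.observe(); print(s['time_s'],s['ft_force'],s['qvel'].round(1))
cm=cam('side'); im=env.get_image('side')
for k,z in(('seat',.1),('hub',.142),('handle',.1755)):
    for r in env.tip_of('side',k)[:2]: print(k,r['conf'],r['point'],unproj(cm,r['point'][1],r['point'][0],z)[:2])
env.close_job()
E
```

```text
37.3 [ 0.1793 -0.6623  0.2874] [ 0.   0.   0.3 -0.  -0.3  0.4]
seat 0.43 [234.4, 190.5] [0.6812 0.2022]
hub 0.69 [121.9, 302.1] [ 0.4574 -0.3248]
hub 0.67 [159.0, 266.1] [ 0.5369 -0.1038]
handle 0.89 [141.1, 284.2] [ 0.4922 -0.1594]
handle 0.67 [118.1, 280.2] [ 0.525  -0.2814]
the job is handed in; nothing more can be done
```

The job is done and handed in at about 37.5 s: the loose box is on top of the other one, and the crank is on the shaft and wound to the top stop.

- **Boxes:** The last wrist picture shows the upper box parallel to the lower one. It sits about 1.3 mm nearer the column and about 0.7 mm off sideways, so close to flush but not exact; I left that rather than risk a nudge.
- **Crank:** It went down until it met the collar at the expected height. I then wound it clockwise by the black handle for about 806° of commanded travel (2.2 turns plus the socket play). At that point the push rose from about 7 N to 17 N and the handle stopped following.
- **Platform height:** Box outlines drawn for 33 mm of lift match the side and wrist pictures to about 1 mm.
- **Rest of the scene:** The crank stays on the shaft and the robot touches nothing. In the top picture taken after winding, the bystanders I could see looked unmoved, and so did both purple look-alikes. The arm hid the tub, the jar and part of the crank from that camera.
- **Check that disagreed:** The last network look for "seat" gave a low-confidence point in the wrong place, away from the lift, so I ignored it. The hub and handle points agreed with the expected positions.

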